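Nest the shelf brackets and reject the odd one

TASK

Slide the two loose right-angle brackets corner-first into the dock so that they nest snugly behind the one already there, then swing the yellow keeper arm fully shut behind the stack. The square U-shaped bracket will not nest: slide it completely inside the red pen. Keep all brackets standing on the bench, sliding them rather than lifting, and leave everything else undisturbed.

Things in the scene. Friction and masses are not known exactly. Their poses are not given: they have to be found in the camera images.
- plain_a: loose right-angle shelf bracket, blue steel: two legs at 90 degrees, each 80 mm long, 6 mm thick, 20 mm high, standing on edge, a V from above; 0.17 to 0.35 kg. Origin: outer corner of the V at bench level; +x points out of the corner along the V's axis, z up; the legs end 57 mm behind and 57 mm to each side. Starts mid-bench, corner pointing roughly to +y, the dock's side.
- plain_b: second loose bracket, same as plain_a. The inside corner of these brackets is 8.5 mm behind the origin on the axis, so each nested one lies 8.5 mm behind the one before. They slide on the bench and can be driven corner-first by fingertips set inside the V, best touching both legs; pushed hard on one leg up high they may tip.
- plain_c: third bracket, same as plain_a, already seated in the dock (within 2 mm), loose: the first of the stack.
- odd: the odd bracket: same blue steel, 6 mm thick, 20 mm high, on edge, but a square U seen from above: a straight front 84 mm wide with two parallel legs, 80 mm long overall, open at the rear; it cannot nest in a V. 0.19 to 0.4 kg. Starts in line with plain_a, plain_b, places swapped at random, front roughly to -y. Origin: middle of the front's outer face at bench level, +x out of the front; inner face 6 mm behind.
- odd_front_left (a point): outer left corner of the odd bracket front (+y side, 42 mm off its axis), 10 mm above its lower edge.
- odd_front_right (a point): outer right corner of the odd bracket front (-y side, 42 mm off its axis), 10 mm above its lower edge.
- odd_rear_left (a point): outer left rear end of the odd bracket leg (+y side, 42 mm off its axis), 10 mm above its lower edge.
- odd_rear_right (a point): outer right rear end of the odd bracket leg (-y side, 42 mm off its axis), 10 mm above its lower edge.
- dock: fixed grey steel V dock on the robot's left (+y), bare bench inside: two walls 110 mm long, 12 mm thick, 40 mm high at 90 degrees, open towards mid-bench. Origin: inside corner of its V at bench level; +x is the V's axis, into the corner, roughly along world +y. With three nested, their corners lie near x 0, -8.5 and -17 mm and the leg ends at -78 mm.
- keeper (a joint): angle of the dock's yellow keeper arm (rad): 0 = shut on its stop, lying along the dock's -y across the back of the stack, 17 mm behind its leg ends. Opens clockwise seen from above: at 1.57 it points along the dock's -x, at 2.8 (limit) nearly +y. Starts at 2.1 to 2.6. Light friction (0.06 N m); stays where left. Vertical hinge at x -100, y +100 mm in the dock's frame.
- keeper_tip (a point): free end of the keeper arm, 90 mm from the hinge axis, 24 mm above the bench. The arm is a bar 10 mm thick, 13 to 35 mm above the bench; its hinge post is 11 mm in radius and 42 mm high.
- pen: fixed red reject pen on the robot's right (-y): three walls 10 mm thick, 30 mm high round a bench-level area 170 mm deep (x -90 to +80 mm) and 190 mm wide (y -95 to +95 mm); its own -x side, facing mid-bench, is open. Origin: on the bench at its middle; +x points from the open side to the back wall.
- jar: bystander: clear glass jar with a steel lid, 60 mm across, 85 mm tall; origin under its middle.
- tin: bystander: orange-banded tin, 66 mm across, 100 mm tall; origin under its middle.
- wrench: bystander: steel spanner, 180 mm long, lying flat along its x; origin under its middle.
- screwdriver: bystander: screwdriver, 200 mm long, lying along its x; origin under its middle.
- tape: bystander: yellow tape-measure case, 70 x 70 x 35 mm; origin under its middle.
- stockbin: bystander: blue storage bin of bolts, 130 x 85 x 60 mm; origin under its middle.

How it is judged:
On the way, in this order (a step that is already met when the one before it is completed fails the run):
1. both loose right-angle brackets are nested in the dock behind the first, the keeper still open (x of each of plain_a, plain_b, plain_c in the frame of dock above -0.026 m and y of plain_a in the frame of dock between -0.01 and 0.01 m and angle between the x axis of each of plain_a, plain_b, plain_c and the x axis of dock, either way round below 0.12 rad and angle between each of plain_a, plain_b, plain_c's own z axis and vertical below 0.1 rad and height (world z) of each of plain_a, plain_b, plain_c below 0.01 m and y of plain_b in the frame of dock between -0.01 and 0.01 m and y of plain_c in the frame of dock between -0.01 and 0.01 m and value of joint keeper above 0.3 rad), for 0.2 s.
2. the keeper is swung shut behind the stack (value of joint keeper below 0.12 rad), for 0.2 s.
At the end, for the whole second after the job is handed in: All three right-angle brackets stand nested in the dock (corners at most 26 mm back from its corner, within 10 mm of its axis and 0.12 rad of its direction); keeper shut within 0.12 rad; odd bracket standing entirely inside the pen; all at rest (x of each of plain_a, plain_b, plain_c in the frame of dock above -0.026 m and y of plain_a in the frame of dock between -0.01 and 0.01 m and angle between the x axis of each of plain_a, plain_b, plain_c and the x axis of dock, either way round below 0.12 rad and angle between each of plain_a, plain_b, plain_c, odd's own z axis and vertical below 0.1 rad and height (world z) of each of plain_a, plain_b, plain_c, odd below 0.01 m and y of plain_b in the frame of dock between -0.01 and 0.01 m and y of plain_c in the frame of dock between -0.01 and 0.01 m and x of odd_front_left in the frame of pen between -0.09 and 0.083 m and y of odd_front_left in the frame of pen between -0.098 and 0.098 m and x of odd_front_right in the frame of pen between -0.09 and 0.083 m and y of odd_front_right in the frame of pen between -0.098 and 0.098 m and x of odd_rear_left in the frame of pen between -0.09 and 0.083 m and y of odd_rear_left in the frame of pen between -0.098 and 0.098 m and x of odd_rear_right in the frame of pen between -0.09 and 0.083 m and y of odd_rear_right in the frame of pen between -0.098 and 0.098 m and value of joint keeper below 0.12 rad and linear speed of each of plain_a, plain_b, plain_c, odd below 0.02 m/s); the robot touches nothing.
It fails at once if a bracket is lifted more than 20 mm off the bench or tipped over (height (world z) of any of plain_a, plain_b, plain_c, odd above 0.02 m or angle between any of plain_a, plain_b, plain_c, odd's own z axis and vertical above 0.5 rad).
It fails at once if a bystander is moved more than 30 mm (distance of any of jar, tin, wrench, screwdriver, tape, stockbin from where it was at the start of the episode above 0.03 m).
It also fails if it takes over 72 s, if anything falls off the work surface, if the arm or the gripper's body presses on something with over 40 N, if the wrist force passes 120 N, or if a joint passes its speed limit or range.

ROBOT

A 6-joint arm with a two-finger parallel gripper is mounted at the origin on the work surface. World frame = base frame: x ahead of the robot, y to its left, z up, the work surface at z = 0. Lengths are in m, angles in rad, forces in N, time in s.
With the tool pointing down it reaches from about 0.375 to 0.9 m from the base axis. Payload 3.1 kg.
Tool frame: the origin (TCP) lies on the front face of the gripper's body, between the roots of the fingers; the fingertips stand 73 mm ahead of it and the grasp point (between the pads) lies 54 mm ahead of it (manip.finger_overhang is the distance from the TCP to the fingertips, in m); z points along the fingers, y is the direction in which the jaws open and shut (so a half turn about z gives the same grasp; the last joint's range is limited). The gripper opens to 85 mm and grips with 20 to 120 N. Pads are 22 mm wide; open, the fingers measure 114 mm over their backs; the gripper's body (76 mm by 85 mm) begins 54 mm behind the grasp point. The pads swing forward as they close: fully open they stand 13 mm farther back than shut.
Start: joints at [-1.401, 0.527, 1.433, -0, 1.181, -0.178], TCP at [0.213, -0.588, 0.304] pointing down, gripper open.
Joint ranges: [-3.08, 3.08], [-0.75, 2.2], [0.22, 2.44], [-1.43, 4.57], [0, 2.65], [-2.85, 2.85]. Speed limits (rad/s): [2.79, 2.79, 3.14, 3.14, 3.14, 3.14].

INTERFACE

Orientations are given as a unit quaternion [x, y, z, w].
In Python, from station import manip gives the robot as it stands.
- The arm moves only by the tool apply_moves, never from a script. Its argument "increments" is a list that holds one entry, the list of rows, each a list of 4 numbers: the shift along the tool's x, y, z in m, then the turn about the tool's z in degrees. In form: [[[dx, dy, dz, spin], ...]]. A call has 1 to 5 rows; each row shifts and turns the pose as measured when the row begins, along the tool's axes as they then stand; what a row does not reach is not made up. A row lasts 1/10 s, in which the tool goes at most 50 mm and 8.59 degrees, less where a joint would pass 70% of its speed; a pose out of reach is approached as far as the arm can. A call with a gripper value outside its range is refused whole. "fingers" is the opening, from 0 (shut) to 1 (fully open), set as the call begins (left out, the last holds). The fingers move at their own pace and stop on an object; "newtons" is the grip in N (left out, the last holds). Time passes only in rows, so rows that do not move let the fingers close. It gives the time, the measured TCP pose, the force and the opening at its end, in the units of the state.
- manip.sense(): the state, without advancing time (a new reading comes with each control period).
- manip.snapshot(name): name is "scene" or "top"; returns (picture, depth): 480x640x3 uint8, red, green, blue; 480x640 float32, m along the optical axis (not along the pixel's ray), 0 where there is no reading.
- manip.camera_model(name): a dict with "mtx" (3x3 intrinsics, pixels), "distortion" ([k1, k2, p1, p2, k3] as OpenCV has them; the pictures are not rectified), "R" (3x3) and "t" (3): a world point X has camera coordinates R X + t. Camera axes: x right, y down, z forward; pixel columns grow to the right and rows downward; lengths in m; the calibration is good to about 2 mm. A picture is of the moment at which its call begins. camera_model takes no time and is no camera call.
- manip.sign_off(): hands the job in, once; it reports no verdict.
The state is a dict: "t": time; "q": joint angles; "qd": joint speeds; "tau": joint torques, N m; "tcp_pos": TCP position; "tool_rot": TCP orientation; "force": force on the tool from outside, world axes, zero at the start; "ft_torque": the same for the moment, N m; "finger_gap": opening from 0.0 (shut) to 1.0 (fully open).
Only numpy, scipy, OpenCV 4.12 (cv2) and the standard library are available. Lean on these libraries where they do the work, as an engineer would, in place of code of your own. Each camera call takes 0.05 s, during which the arm holds its last target.

## Working session

There is one attempt and no reset: what is moved stays moved. The work goes in short steps, Python scripts to look and compute and a tool call to move; the robot and the scene stay as the last step left them, time stands still between calls to the robot, and variables do not carry over. Pictures are saved under pics/ and viewed, and the job is handed in when it is done.

Besides the shell and the picture viewer there is one more tool, called after "Emit:" as name(argument=value, ...) on one line, values as JSON. apply_moves: Moves the arm, as the interface text tells. Its arguments: {"type":"object","properties":{"increments":{"type":"array","items":{"type":"array","items":{"type":"array","items":{"type":"number"}}}},"fingers":{"type":"number"},"newtons":{"type":"number"}},"required":["increments"]}

```bash
ls; mkdir -p pics; python3 - <<'E'
from station import manip
import cv2,numpy as np
s=manip.sense();print({k:np.round(v,3).tolist() if not isinstance(v,float) else v for k,v in s.items()})
for n in("scene","top"):
    p,d=manip.snapshot(n);cv2.imwrite(f"pics/{n}0.png",p[:,:,::-1]);np.save(f"pics/{n}0.npy",d)
    c=manip.camera_model(n);print(n,{k:np.round(v,4).tolist() for k,v in c.items()})
E
```

```text
pics
{'t': 0.0, 'q': [-1.401, 0.528, 1.434, -0.0, 1.181, -0.178], 'qd': [0.001, 0.001, -0.001, 0.001, 0.001, -0.0], 'tau': [-0.0, -44.235, -17.803, -0.0, 0.009, -0.0], 'tcp_pos': [0.213, -0.587, 0.303], 'tool_rot': [0.985, 0.173, -0.0, -0.001], 'force': [0.252, -0.465, -0.346], 'ft_torque': [-0.01, -0.006, 0.014], 'finger_gap': 1.000765134500922}
scene {'mtx': [[467.9941, 0.0, 326.3353], [0.0, 467.9941, 228.5865], [0.0, 0.0, 1.0]], 'distortion': [0.0403, 0.0, 0.0, 0.0, 0.0], 'R': [[0.5656, 0.8247, -0.0069], [0.4472, -0.3138, -0.8376], [-0.6929, 0.4706, -0.5463]], 't': [-0.3102, -0.1998, 1.5412]}
top {'mtx': [[470.8231, 0.0, 321.6184], [0.0, 470.8231, 228.6315], [0.0, 0.0, 1.0]], 'distortion': [-0.0708, 0.0, 0.0, 0.0, 0.0], 'R': [[-0.0011, -0.9997, 0.0237], [-0.9947, -0.0014, -0.1024], [0.1024, -0.0237, -0.9945]], 't': [-0.0286, 0.5309, 1.2571]}
```

View pics/top0.png

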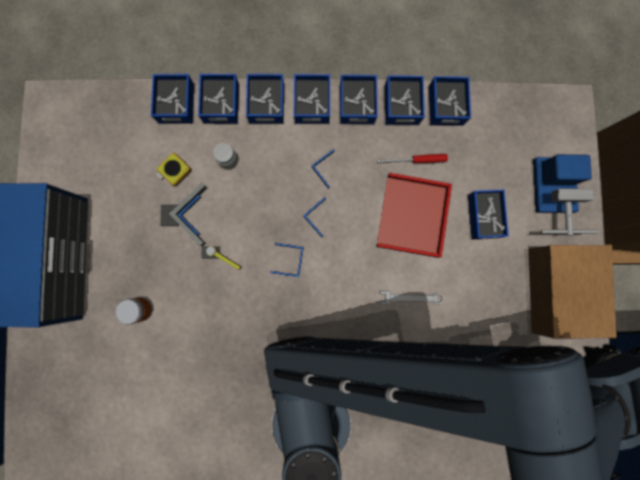

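View pics/scene0.png

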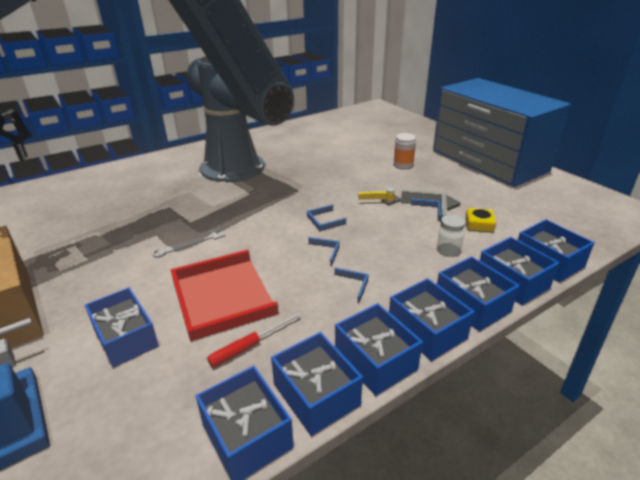

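The top view shows the two V brackets with corners near (313,166) and (305,215), and the U near (287,260). The dock corner is near (177,213), the keeper hinge near (210,252), the pen around (415,215). Next I measure.

```bash
cat > h.py <<'E'
import cv2,numpy as np
from station import manip
def ray(n,px,z):
    c=manip.camera_model(n);K=np.array(c["mtx"]);D=np.array(c["distortion"]);R=np.array(c["R"]);t=np.array(c["t"])
    u=cv2.undistortPoints(np.array(px,float).reshape(-1,1,2),K,D).reshape(-1,2)
    d=np.c_[u,np.ones(len(u))]@R; C=-R.T@t
    return (C+d*((z-C[2])/d[:,2])[:,None])
def proj(n,X):
    c=manip.camera_model(n);R=np.array(c["R"])
    return cv2.projectPoints(np.array(X,float).reshape(-1,1,3),cv2.Rodrigues(R)[0],np.array(c["t"]),np.array(c["mtx"]),np.array(c["distortion"]))[0].reshape(-1,2)
def blue(p):
    h=cv2.cvtColor(p,cv2.COLOR_RGB2HSV);return cv2.inRange(h,(100,90,40),(125,255,255))
def comps(m,amin=40):
    n,l,s,c=cv2.connectedComponentsWithStats(m,connectivity=8)
    return [(s[i],c[i],l==i) for i in range(1,n) if s[i,4]>=amin]
def crop(p,x0,x1,y0,y1,f,name):
    cv2.imwrite(f"pics/{name}.png",cv2.resize(p[y0:y1,x0:x1,::-1],None,fx=f,fy=f,interpolation=cv2.INTER_CUBIC))
E
python3 - <<'E'
from h import *
p=cv2.imread("pics/top0.png")[:,:,::-1]
crop(p,140,340,140,290,4,"c0"); crop(p,360,460,160,270,5,"c1")
for s,c,_ in comps(blue(p)): 
    if 130<s[1]<300 and 120<s[0]<360: print(s,c.round(1))
d=np.load("pics/top0.npy"); 
# depth check at a bench pixel
for u,v in ((350,300),(313,166),(305,215)):
    print(d[v,u], ray("top",[(u,v)],0).round(3))
E
```

```text
[312 150  21  37  83] [321.2 166.6]
[178 194  22  41 179] [188.8 212.4]
[304 198  21  38  84] [313.3 216. ]
[272 243  31  34 110] [291.3 260. ]
1.2915561 [[ 0.336 -0.107  0.   ]]
1.3117431 [[ 0.712 -0.005  0.   ]]
1.2998852 [[0.572 0.017 0.   ]]
```

View pics/c0.png

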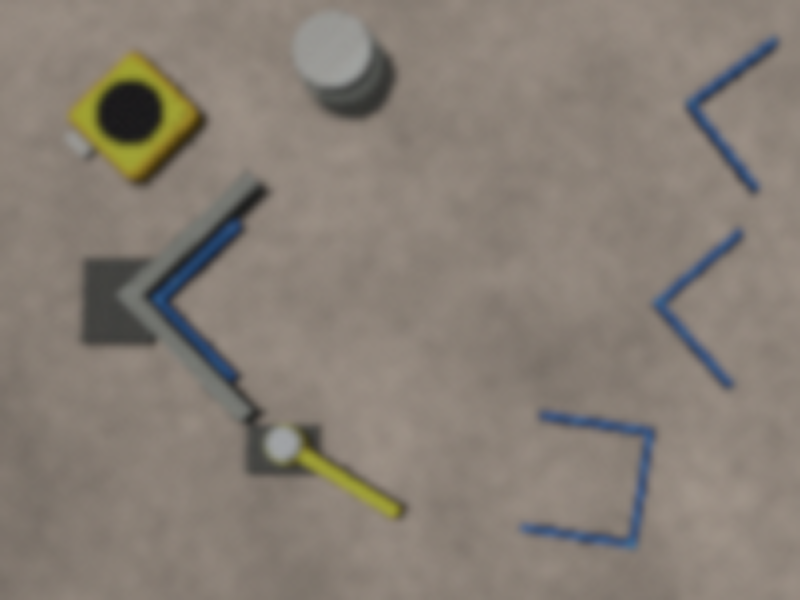

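View pics/c1.png

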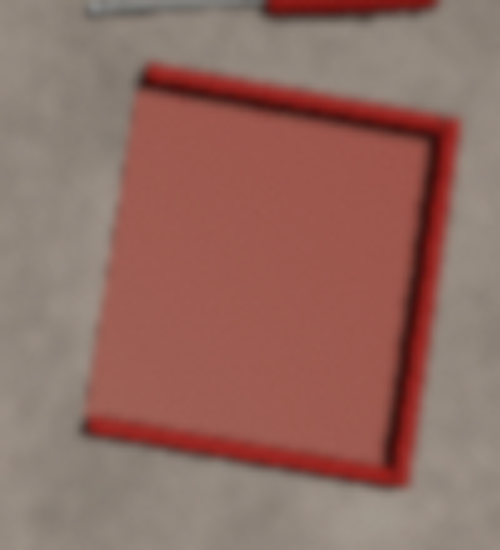

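```bash
cat >> h.py <<'E'
def legs(mask,x0,y0,z,n="top"):
    pass
def up(p,x0,x1,y0,y1,f=8):
    q=cv2.resize(np.ascontiguousarray(p[y0:y1,x0:x1]),None,fx=f,fy=f,interpolation=cv2.INTER_CUBIC)
    return q
def bpts(p,box,z,f=8,lo=(100,90,40),hi=(125,255,255)):
    x0,x1,y0,y1=box
    h=cv2.cvtColor(up(p,x0,x1,y0,y1,f),cv2.COLOR_RGB2HSV);m=cv2.inRange(h,lo,hi)
    c=max(comps(m,50),key=lambda c:c[0][4])[2]
    v,u=np.nonzero(c)
    px=np.c_[(u+.5)/f-.5+x0,(v+.5)/f-.5+y0]
    return ray("top",px,z)[:,:2]
def vee(p,box,z=0.02):
    """V bracket: split by minAreaRect-> corner is extreme; fit each leg by its centre line"""
    P=bpts(p,box,z)
    h=cv2.convexHull(P.astype(np.float32))
    _,t=cv2.minEnclosingTriangle(h); t=t[:,0]
    # corner = vertex with the angle nearest 90deg
    best=None
    for i in range(3):
        a=t[(i+1)%3]-t[i];b=t[(i+2)%3]-t[i];ang=np.arccos(a@b/np.linalg.norm(a)/np.linalg.norm(b))
        if best is None or abs(ang-np.pi/2)<best[0]: best=(abs(ang-np.pi/2),i)
    c=t[best[1]];a=t[(best[1]+1)%3]-c;b=t[(best[1]+2)%3]-c
    ax=-(a/np.linalg.norm(a)+b/np.linalg.norm(b));ax/=np.linalg.norm(ax)
    # refine: fit leg centre lines
    L=[]
    for s in(1,-1):
        n=np.array([-ax[1],ax[0]])*s
        sel=((P-c)@n>0.014)
        vx,vy,px,py=cv2.fitLine(P[sel].astype(np.float32),cv2.DIST_HUBER,0,.01,.01).ravel()
        d=np.array([vx,vy]); d=d if d@ax<0 else -d
        L.append((d,np.array([px,py])))
    A=np.c_[L[0][0],-L[1][0]];k=np.linalg.solve(A,L[1][1]-L[0][1]);cc=L[0][1]+k[0]*L[0][0]
    ax=-(L[0][0]+L[1][0]);ax/=np.linalg.norm(ax)
    ang=np.degrees(np.arccos(L[0][0]@L[1][0]))
    ext=[((P-cc)@l[0]).max()*1000 for l in L]
    return cc+ax*0.00424, np.degrees(np.arctan2(ax[1],ax[0])),ang,ext
E
python3 - <<'E'
from h import *
print("overhang",manip.finger_overhang)
p=cv2.imread("pics/top0.png")[:,:,::-1].copy()
for nm,b in(("far",(305,340,143,194)),("mid",(297,332,191,243)),("seated",(172,206,186,242))):
    print(nm,vee(p,b))
P=bpts(p,(264,310,235,285),.02)
r=cv2.minAreaRect((P*1000).astype(np.float32));print("odd",r,cv2.boxPoints(r))
# pen
pc=np.array([(83,428),(145,64),(460,118),(405,487)])/5-.4+[360,160]
print("pen outer top corners",ray("top",pc,.03).round(4))
# dock: outer corner apex and wall ends (top z .04)
dk=np.array([(117,295),(247,170),(268,185),(240,420),(262,405),(152,297)])/4-.4+[140,140]
print("dock",ray("top",dk,.04).round(4))
kp=np.array([(283,445),(400,512)])/4-.4+[140,140]
print("hinge",ray("top",kp[:1],.042).round(3),"tip",ray("top",kp[1:],.035).round(3))
print("jar top",ray("top",[(222,152)],.085).round(3))
E
```

```text
overhang 0.0726
far (array([0.7083582 , 0.00217353], dtype=float32), np.float32(82.38967), np.float32(89.79752), [np.float64(73.90600075048567), np.float64(74.00782105300256)])
mid (array([0.568361  , 0.02441592], dtype=float32), np.float32(86.03763), np.float32(89.17131), [np.float64(73.87865573285619), np.float64(74.44293374312115)])
seated (array([0.5706532 , 0.37000692], dtype=float32), np.float32(89.67516), np.float32(88.674), [np.float64(78.63154934805851), np.float64(79.224747000527)])
odd ((446.79425048828125, 65.6997299194336), (75.19229888916016, 82.08838653564453), 81.1402587890625) [[400.44937   34.87364 ]
 [481.55832   22.230698]
 [493.13913   96.52582 ]
 [412.03018  109.16876 ]]
pen outer top corners [[ 0.4854 -0.1772  0.03  ]
 [ 0.6877 -0.2145  0.03  ]
 [ 0.6584 -0.3909  0.03  ]
 [ 0.453  -0.3541  0.03  ]]
dock [[0.5707 0.386  0.04  ]
 [0.6567 0.2998 0.04  ]
 [0.6463 0.2852 0.04  ]
 [0.486  0.3    0.04  ]
 [0.4961 0.2854 0.04  ]
 [0.5693 0.3621 0.04  ]]
hinge [[0.469 0.27  0.042]] tip [[0.425 0.192 0.035]]
jar top [[0.729 0.237 0.085]]
```

```bash
cat >> h.py <<'E'
def plan(x,y,z,yaw,n):
    s=manip.sense();p=np.array(s["tcp_pos"]);qx,qy=s["tool_rot"][:2]
    a=2*np.arctan2(qy,qx);tot=(np.radians(yaw)-a+np.pi)%(2*np.pi)-np.pi
    d=(np.array([x,y,z])-p)/n
    print("now",p.round(4),"yaw",np.degrees(a).round(2),"F",np.round(s["force"],1),"gap",round(s["finger_gap"],3),"t",s["t"])
    rows=[]
    for i in range(n):
        b=a+tot*i/n
        X=np.array([np.cos(b),np.sin(b)]);Y=np.array([np.sin(b),-np.cos(b)])
        rows.append([round(float(d[:2]@X),4),round(float(d[:2]@Y),4),round(float(-d[2]),4),round(float(-np.degrees(tot/n)),1)])
    for i in range(0,n,5): print(rows[i:i+5])
E
python3 -c "
from h import *
plan(.565,-.048,.15,86,15)"
```

```text
now [ 0.2129 -0.5871  0.303 ] yaw 19.93 F [-0.6  0.4  1. ] gap 1.001 t 0.1
[[0.0343, -0.0258, 0.0102, -4.4], [0.0362, -0.0231, 0.0102, -4.4], [0.0379, -0.0202, 0.0102, -4.4], [0.0393, -0.0173, 0.0102, -4.4], [0.0405, -0.0142, 0.0102, -4.4]]
[[0.0415, -0.011, 0.0102, -4.4], [0.0422, -0.0078, 0.0102, -4.4], [0.0427, -0.0046, 0.0102, -4.4], [0.0429, -0.0013, 0.0102, -4.4], [0.0429, 0.002, 0.0102, -4.4]]
[[0.0426, 0.0053, 0.0102, -4.4], [0.0421, 0.0086, 0.0102, -4.4], [0.0413, 0.0118, 0.0102, -4.4], [0.0402, 0.0149, 0.0102, -4.4], [0.039, 0.018, 0.0102, -4.4]]
```

Emit:
apply_moves(increments=[[[0.034,-0.026,0.01,-4.4],[0.036,-0.023,0.01,-4.4],[0.038,-0.02,0.01,-4.4],[0.039,-0.017,0.01,-4.4],[0.04,-0.014,0.01,-4.4]]], fingers=0.43)

```text
t: 0.6
tcp_pos: [0.3291, -0.409, 0.2504]
tool_rot: [0.933, 0.36, -0.001, 0.002]
force: [0.7, 0.6, -0.1]
finger_gap: 0.429
```

Emit:
apply_moves(increments=[[[0.042,-0.011,0.01,-4.4],[0.042,-0.008,0.01,-4.4],[0.043,-0.005,0.01,-4.4],[0.043,-0.001,0.01,-4.4],[0.043,0.002,0.01,-4.4]]])

```text
t: 1.1
tcp_pos: [0.448, -0.2196, 0.1969]
tool_rot: [0.844, 0.537, -0.001, 0.001]
force: [1.2, -0.4, 0.3]
finger_gap: 0.426
```

```bash
python3 -c "
from h import *
plan(.565,-.048,.15,86,5)"
```

```text
now [ 0.448  -0.2196  0.1969] yaw 64.97 F [ 1.2 -0.4  0.3] gap 0.426 t 1.1
[[0.041, 0.0067, 0.0094, -4.2], [0.0404, 0.0097, 0.0094, -4.2], [0.0396, 0.0126, 0.0094, -4.2], [0.0386, 0.0155, 0.0094, -4.2], [0.0373, 0.0183, 0.0094, -4.2]]
```

Emit:
apply_moves(increments=[[[0.041,0.007,0.009,-4.2],[0.04,0.01,0.009,-4.2],[0.04,0.013,0.009,-4.2],[0.038,0.016,0.009,-4.2],[0.036,0.018,0.009,-4.2]]])

```text
t: 1.6
tcp_pos: [0.5679, -0.0409, 0.1477]
tool_rot: [0.726, 0.688, -0.002, -0.0]
force: [0.5, -1.3, -0.7]
finger_gap: 0.43
```

```bash
python3 -c "
from h import *
plan(.565,-.048,.083,86,4)"
```

```text
now [ 0.5679 -0.0409  0.1477] yaw 86.91 F [ 0.5 -1.3 -0.7] gap 0.43 t 1.6
[[-0.0018, -0.0006, 0.0162, 0.2], [-0.0018, -0.0006, 0.0162, 0.2], [-0.0018, -0.0006, 0.0162, 0.2], [-0.0018, -0.0006, 0.0162, 0.2]]
```

Emit:
apply_moves(increments=[[[-0.007,-0.002,0.013,0.4],[0,0,0.017,0.4],[0,0,0.016,0],[0,0,0.015,0],[0,0,0.004,0]]])

```text
t: 2.1
tcp_pos: [0.5667, -0.0433, 0.0779]
tool_rot: [0.728, 0.686, -0.002, -0.001]
force: [-1.0, 0.4, 0.3]
finger_gap: 0.434
```

```bash
python3 - <<'E'
from h import *
plan(.565,-.048,.08,86,2)
p,d=manip.snapshot("scene");crop(p,270,430,190,310,5,"s1")
p,d=manip.snapshot("top");crop(p,230,390,140,260,5,"t1")
E
```

```text
now [ 0.5667 -0.0433  0.0779] yaw 86.61 F [-1.   0.4  0.3] gap 0.434 t 2.1
[[-0.0024, -0.0007, -0.0011, 0.3], [-0.0024, -0.0007, -0.0011, 0.3]]
```

View pics/s1.png

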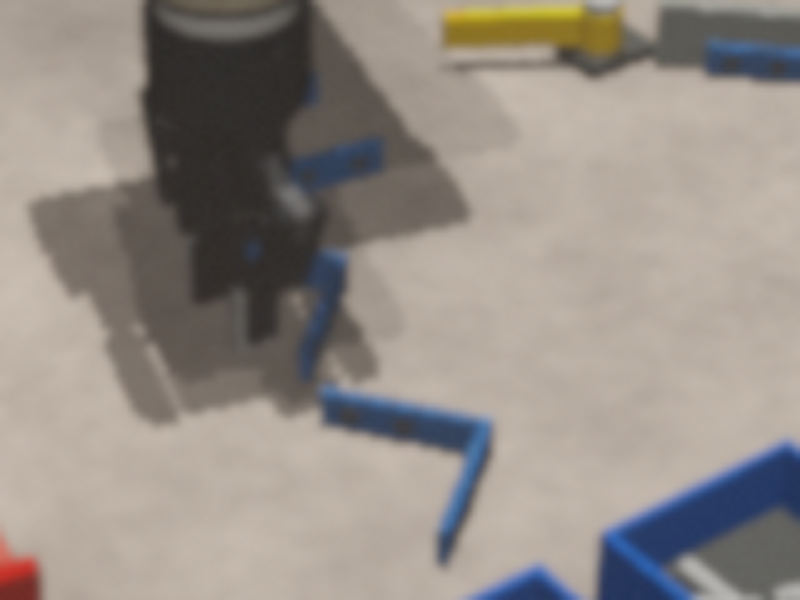

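View pics/t1.png

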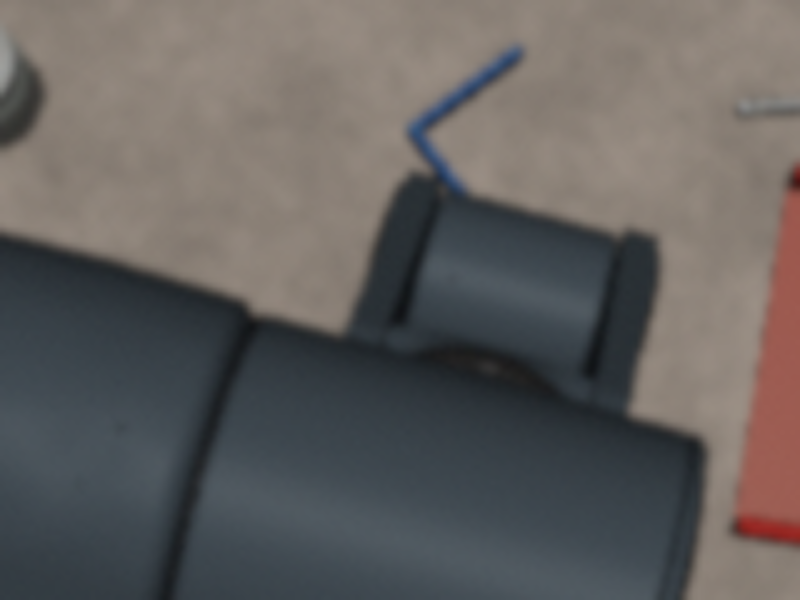

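Emit:
apply_moves(increments=[[[0.008,0,0.001,0],[0.008,0,0.001,0],[0.012,0,0,-0.5],[0.012,0,0,-0.5],[0.012,0,0,-0.5]]])

```text
t: 2.7
tcp_pos: [0.5715, 0.0099, 0.0791]
tool_rot: [0.719, 0.695, -0.001, 0.002]
force: [0.4, -0.1, -1.7]
finger_gap: 0.43
```

```bash
python3 - <<'E'
from h import *
plan(.5695,.22,.076,89.5,15)
p,d=manip.snapshot("scene");crop(p,270,430,190,310,5,"s2")
E
```

```text
now [0.5715 0.0099 0.0791] yaw 88.03 F [ 0.4 -0.1 -1.7] gap 0.43 t 2.7
[[0.014, -0.0006, 0.0002, -0.1], [0.014, -0.0006, 0.0002, -0.1], [0.014, -0.0006, 0.0002, -0.1], [0.014, -0.0005, 0.0002, -0.1], [0.014, -0.0005, 0.0002, -0.1]]
[[0.014, -0.0005, 0.0002, -0.1], [0.014, -0.0005, 0.0002, -0.1], [0.014, -0.0004, 0.0002, -0.1], [0.014, -0.0004, 0.0002, -0.1], [0.014, -0.0004, 0.0002, -0.1]]
[[0.014, -0.0004, 0.0002, -0.1], [0.014, -0.0003, 0.0002, -0.1], [0.014, -0.0003, 0.0002, -0.1], [0.014, -0.0003, 0.0002, -0.1], [0.014, -0.0003, 0.0002, -0.1]]
```

View pics/s2.png

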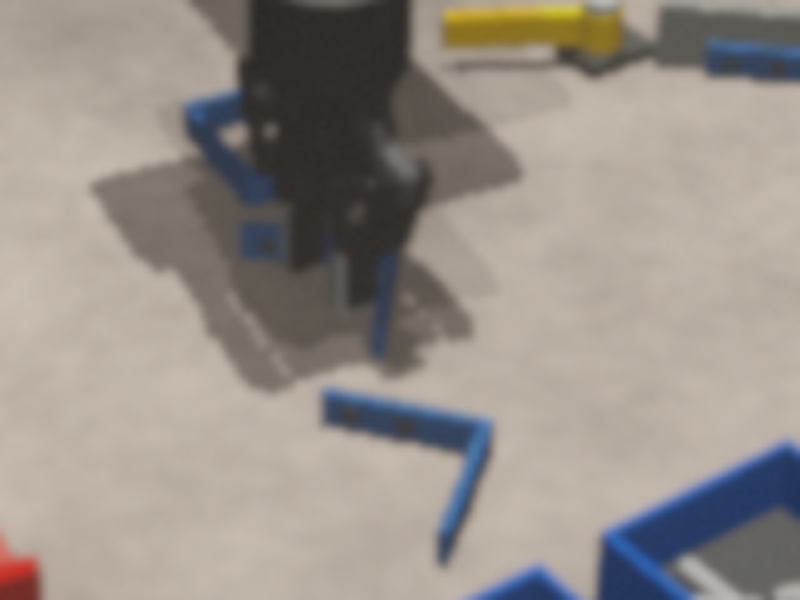

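```bash
python3 - <<'E'
from h import *
print(ray("scene",[(270+378/5,190+355/5),(270+322/5,190+420/5)],0.0), ray("scene",[(270+488/5,190+424/5),(270+325/5,190+392/5),(270+242/5,190+222/5)],0.02))
E
```

```text
[[ 6.22314890e-01  4.81275378e-03 -1.11022302e-16]
 [ 6.47240956e-01 -4.54084507e-02  0.00000000e+00]] [[ 0.71195764 -0.00127759  0.02      ]
 [ 0.65197657 -0.04715834  0.02      ]
 [ 0.51569736 -0.00150152  0.02      ]]
```

Emit:
apply_moves(increments=[[[0.014,-0.001,0.001,-0.1],[0.014,0,0.001,-0.1],[0.014,-0.001,0.001,-0.1],[0.014,0,0,-0.1],[0.014,0,0,-0.1]]])

```text
t: 3.25
tcp_pos: [0.5726, 0.0867, 0.0773]
tool_rot: [0.715, 0.699, 0.0, 0.004]
force: [0.3, -2.4, 1.4]
finger_gap: 0.431
```

Emit:
apply_moves(increments=[[[0.014,0,0.0,-0.1],[0.014,0,0.0,-0.1],[0.014,0,0,-0.1],[0.014,0,0,-0.1],[0.014,0,0,-0.1]]])

```text
t: 3.75
tcp_pos: [0.5735, 0.1631, 0.0771]
tool_rot: [0.711, 0.703, -0.0, 0.004]
force: [0.1, -3.2, 3.0]
finger_gap: 0.431
```

```bash
python3 - <<'E'
from h import *
plan(.5695,.309,.077,90,10)
p,d=manip.snapshot("scene");crop(p,310,470,170,290,5,"s3")
E
```

```text
now [0.5735 0.1631 0.0771] yaw 89.35 F [ 0.1 -3.2  3. ] gap 0.431 t 3.75
[[0.0146, -0.0006, 0.0, -0.1], [0.0146, -0.0006, 0.0, -0.1], [0.0146, -0.0005, 0.0, -0.1], [0.0146, -0.0005, 0.0, -0.1], [0.0146, -0.0005, 0.0, -0.1]]
[[0.0146, -0.0005, 0.0, -0.1], [0.0146, -0.0005, 0.0, -0.1], [0.0146, -0.0005, 0.0, -0.1], [0.0146, -0.0004, 0.0, -0.1], [0.0146, -0.0004, 0.0, -0.1]]
```

View pics/s3.png

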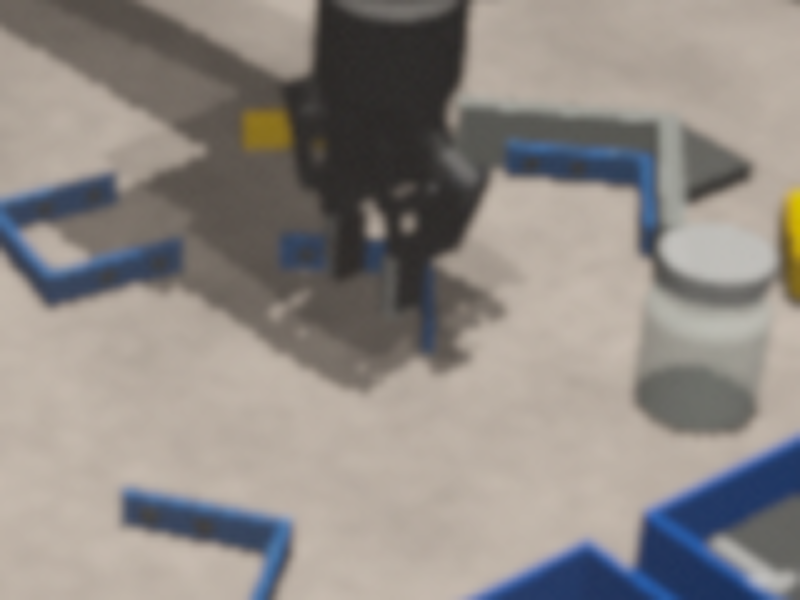

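Emit:
apply_moves(increments=[[[0.014,-0.001,0.0,-0.1],[0.014,-0.001,0.0,-0.1],[0.014,-0.001,0,-0.1],[0.014,-0.001,0,-0.1],[0.014,-0.001,0,-0.1]]])

```text
t: 4.3
tcp_pos: [0.5681, 0.2402, 0.0762]
tool_rot: [0.708, 0.706, -0.0, 0.003]
force: [1.0, -3.2, 2.4]
finger_gap: 0.429
```

Emit:
apply_moves(increments=[[[0.013,-0.001,0.0,0],[0.012,-0.001,0.0,0],[0.01,0,0,0],[0.008,0,0,0],[0.006,0,0,0]]])

```text
t: 4.8
tcp_pos: [0.565, 0.2948, 0.0759]
tool_rot: [0.707, 0.707, -0.001, 0.003]
force: [0.1, -2.1, 3.4]
finger_gap: 0.43
```

```bash
python3 - <<'E'
from h import *
plan(.5695,.309,.077,90,5)
p,d=manip.snapshot("scene");crop(p,330,490,160,280,5,"s4")
E
```

```text
now [0.565  0.2948 0.0759] yaw 89.99 F [ 0.1 -2.1  3.4] gap 0.43 t 4.8
[[0.0028, 0.0009, -0.0002, -0.0], [0.0028, 0.0009, -0.0002, -0.0], [0.0028, 0.0009, -0.0002, -0.0], [0.0028, 0.0009, -0.0002, -0.0], [0.0028, 0.0009, -0.0002, -0.0]]
```

View pics/s4.png

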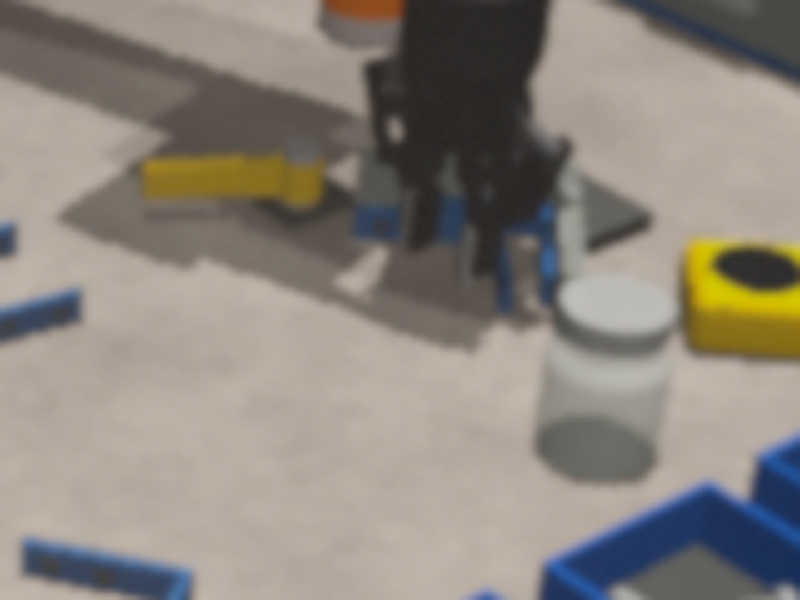

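Emit:
apply_moves(increments=[[[0.005,0.001,0.0,0],[0.004,0.001,0.0,0],[0.004,0.001,0,0]]])

```text
t: 5.15
tcp_pos: [0.5673, 0.3073, 0.0754]
tool_rot: [0.707, 0.707, -0.003, 0.003]
force: [0.4, -14.1, 6.1]
finger_gap: 0.431
```

Emit:
apply_moves(increments=[[[0.004,0.0,0.0,0],[0.003,0,0.0,0]]])

```text
t: 5.35
tcp_pos: [0.5678, 0.3084, 0.0754]
tool_rot: [0.706, 0.708, -0.008, 0.006]
force: [-0.8, -10.8, 5.2]
finger_gap: 0.435
```

Emit:
apply_moves(increments=[[[0.005,0.0,0.0,0],[-0.004,0,0.0,0],[-0.015,0,0,0]]])

```text
t: 5.65
tcp_pos: [0.5689, 0.2904, 0.0758]
tool_rot: [0.705, 0.709, -0.011, 0.008]
force: [-0.4, 0.4, -1.0]
finger_gap: 0.427
```

Emit:
apply_moves(increments=[[[-0.005,0.0,-0.02,0],[-0.01,0,-0.03,0],[-0.03,0,-0.02,0]]])

```text
t: 5.95
tcp_pos: [0.567, 0.2461, 0.1439]
tool_rot: [0.705, 0.709, -0.014, 0.005]
force: [1.4, -0.7, 0.4]
finger_gap: 0.427
```

```bash
python3 - <<'E'
from h import *
plan(.695,-.073,.15,83,9)
p,d=manip.snapshot("scene");crop(p,330,490,160,280,5,"s5")
E
```

```text
now [0.567  0.2461 0.1439] yaw 90.27 F [ 1.4 -0.7  0.4] gap 0.427 t 5.95
[[-0.0355, 0.0141, -0.0007, 0.8], [-0.0353, 0.0146, -0.0007, 0.8], [-0.0351, 0.015, -0.0007, 0.8], [-0.0349, 0.0155, -0.0007, 0.8], [-0.0347, 0.016, -0.0007, 0.8]]
[[-0.0344, 0.0165, -0.0007, 0.8], [-0.0342, 0.017, -0.0007, 0.8], [-0.034, 0.0175, -0.0007, 0.8], [-0.0337, 0.018, -0.0007, 0.8]]
```

View pics/s5.png

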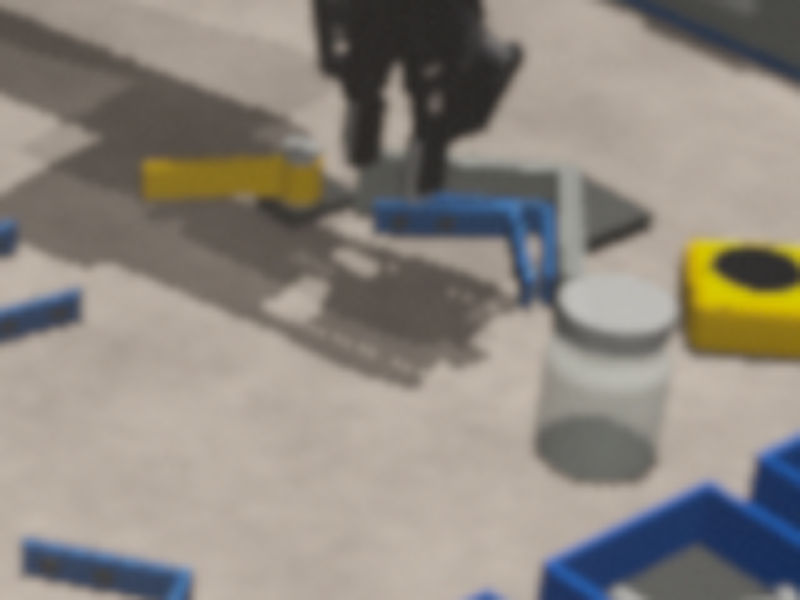

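Emit:
apply_moves(increments=[[[-0.036,0.014,0,0.8],[-0.035,0.015,0,0.8],[-0.035,0.015,0,0.8],[-0.035,0.0155,0,0.8],[-0.035,0.016,0,0.8]]])

```text
t: 6.5
tcp_pos: [0.6388, 0.0602, 0.1514]
tool_rot: [0.731, 0.683, -0.011, 0.006]
force: [0.5, 1.4, -0.6]
finger_gap: 0.43
```

Emit:
apply_moves(increments=[[[-0.034,0.016,0,0.8],[-0.034,0.017,0,0.8],[-0.034,0.017,0,0.8],[-0.033,0.018,0,0.8]]])

```text
t: 6.9
tcp_pos: [0.6947, -0.0874, 0.1519]
tool_rot: [0.752, 0.66, -0.009, 0.004]
force: [0.2, -0.9, -0.0]
finger_gap: 0.431
```

```bash
python3 - <<'E'
from h import *
plan(.699,-.068,.09,82.4,4)
p,d=manip.snapshot("top");crop(p,150,350,130,280,4,"t6")
P=bpts(p,(172,212,186,245),.02)
try: print(vee(p,(172,212,186,245)))
except Exception as e: print(e)
E
```

```text
now [ 0.6947 -0.0874  0.1519] yaw 82.55 F [ 0.2 -0.9 -0. ] gap 0.431 t 6.9
[[0.005, 0.0004, 0.0155, 0.0], [0.005, 0.0004, 0.0155, 0.0], [0.005, 0.0004, 0.0155, 0.0], [0.005, 0.0004, 0.0155, 0.0]]
(array([0.5763074 , 0.36905313], dtype=float32), np.float32(84.12292), np.float32(82.39564), [np.float64(77.65412360018568), np.float64(78.28940259111982)])
```

View pics/t6.png

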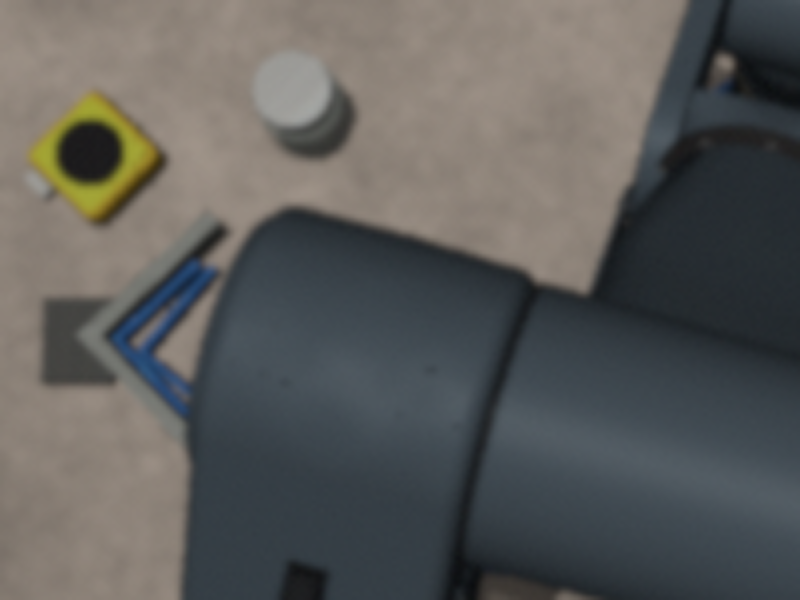

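```bash
python3 - <<'E'
from h import *
plan(.4453,.0562,.145,81.1,7)
E
```

```text
now [ 0.6979 -0.0946  0.1525] yaw 82.3 F [ 3.  -3.5  0.3] gap 0.432 t 6.95
[[0.0165, -0.0387, 0.0011, 0.2], [0.0164, -0.0387, 0.0011, 0.2], [0.0163, -0.0387, 0.0011, 0.2], [0.0162, -0.0388, 0.0011, 0.2], [0.0161, -0.0388, 0.0011, 0.2]]
[[0.0159, -0.0389, 0.0011, 0.2], [0.0158, -0.0389, 0.0011, 0.2]]
```

Emit:
apply_moves(increments=[[[0.0165,-0.039,0,0.2],[0.0165,-0.039,0,0.2],[0.016,-0.039,0,0.2],[0.016,-0.039,0,0.2],[0.016,-0.039,0,0.2]]], fingers=0.35)

```text
t: 7.45
tcp_pos: [0.5179, 0.0077, 0.1469]
tool_rot: [0.764, 0.645, -0.003, 0.013]
force: [-0.5, 0.5, -0.4]
finger_gap: 0.351
```

```bash
python3 - <<'E'
from h import *
plan(.4453,.0562,.145,81.1,2)
E
```

```text
now [0.5179 0.0077 0.1469] yaw 80.29 F [-0.5  0.5 -0.4] gap 0.351 t 7.45
[[0.0178, -0.0399, 0.0009, -0.4], [0.018, -0.0398, 0.0009, -0.4]]
```

Emit:
apply_moves(increments=[[[0.018,-0.039,0,-0.4],[0.018,-0.034,0,-0.4],[0,0,0,0]]])

```text
t: 7.75
tcp_pos: [0.4409, 0.0592, 0.1443]
tool_rot: [0.76, 0.65, -0.006, 0.009]
force: [-1.0, 0.3, 0.5]
finger_gap: 0.353
```

```bash
python3 - <<'E'
from h import *
plan(.4453,.0562,.145,81.1,1)
p,d=manip.snapshot("scene");crop(p,250,410,160,280,5,"s7")
E
```

```text
now [0.4409 0.0592 0.1443] yaw 81.04 F [-1.   0.3  0.5] gap 0.353 t 7.75
[[-0.0023, 0.0049, -0.0007, -0.1]]
```

View pics/s7.png

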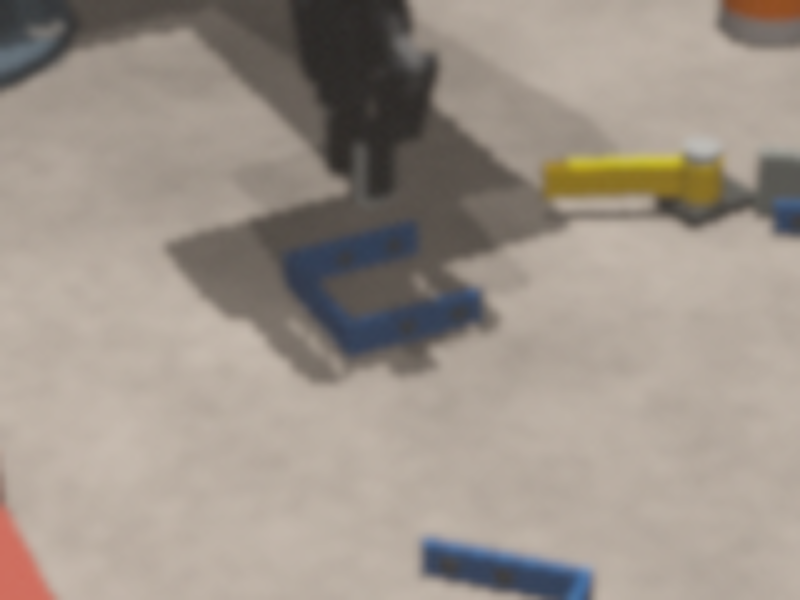

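```bash
python3 - <<'E'
from h import *
print(ray("scene",np.array([(350,330),(285,257),(480,292),(415,225)])/5+[250,160],.02).round(4))
E
```

```text
[[0.4857 0.0234 0.02  ]
 [0.4049 0.0352 0.02  ]
 [0.4944 0.1001 0.02  ]
 [0.4173 0.1124 0.02  ]]
```

Emit:
apply_moves(increments=[[[-0.002,0.006,0.02,0],[0,0,0.02,0],[0,0,0.018,0],[0,0,0.008,0],[0,0,0.002,0]]])

```text
t: 8.3
tcp_pos: [0.4582, 0.052, 0.0843]
tool_rot: [0.761, 0.648, 0.005, 0.019]
force: [-10.0, 8.1, 25.2]
finger_gap: 0.346
```

```bash
python3 - <<'E'
from h import *
plan(.4475,.0562,.076,81.1,1)
p,d=manip.snapshot("scene");crop(p,250,410,160,280,5,"s8")
E
```

```text
now [0.4582 0.052  0.0843] yaw 80.81 F [-10.    8.1  25.2] gap 0.346 t 8.3
[[0.0024, -0.0113, 0.0083, -0.3]]
```

View pics/s8.png

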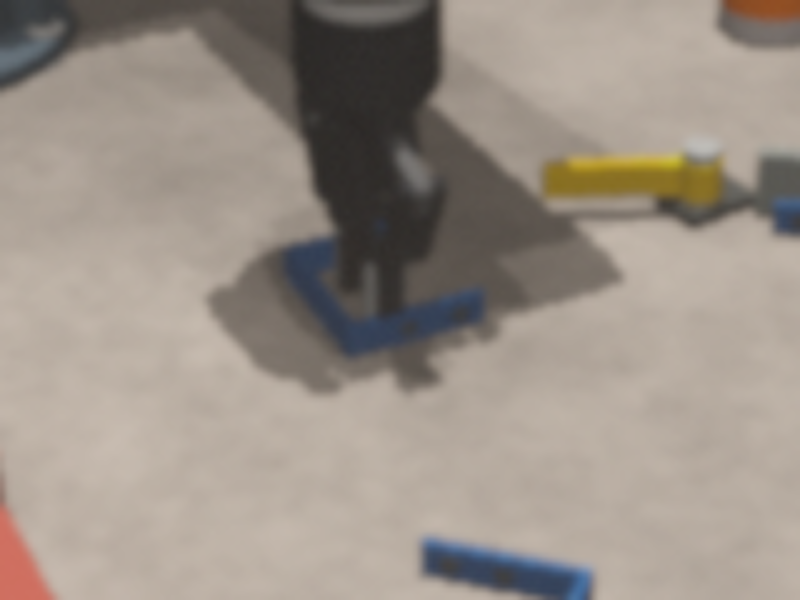

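Emit:
apply_moves(increments=[[[0,0,-0.02,0],[0.002,-0.009,-0.005,0],[0,0,0,0]]])

```text
t: 8.65
tcp_pos: [0.4516, 0.0548, 0.1109]
tool_rot: [0.762, 0.647, 0.007, 0.021]
force: [-0.6, -0.4, -0.5]
finger_gap: 0.352
```

```bash
python3 - <<'E'
from h import *
plan(.4465,.0562,.09,81.1,1)
E
```

```text
now [0.4516 0.0548 0.1109] yaw 80.64 F [-0.6 -0.4 -0.5] gap 0.352 t 8.65
[[0.0005, -0.0052, 0.0209, -0.5]]
```

```bash
cat >> h.py <<'E'
from scipy.spatial.transform import Rotation as Ro
def plan(x,y,z,yaw,n):
    """x,y,z of TIP centre (z tip height with 0.0726 overhang)"""
    s=manip.sense();R=Ro.from_quat(s["tool_rot"]).as_matrix();p=np.array(s["tcp_pos"])+.0726*R[:,2]
    a=np.arctan2(R[1,0],R[0,0]);tot=(np.radians(yaw)-a+np.pi)%(2*np.pi)-np.pi
    print("tip",p.round(4),"yaw",np.degrees(a).round(2),"zax",R[:2,2].round(3),"F",np.round(s["force"],1),"gap",round(s["finger_gap"],3),"t",round(s["t"],2))
    d=(np.array([x,y,z])-p)/n;rows=[]
    for i in range(n):
        Ri=R@Ro.from_euler("z",-tot*i/n).as_matrix()
        rows.append([round(float(v),4) for v in Ri.T@d]+[round(float(-np.degrees(tot/n)),1)])
    for i in range(0,n,5): print(rows[i:i+5])
E
python3 -c "
from h import *
plan(.4465,.0562,.025,81.1,1)"
```

```text
tip [0.4544 0.0532 0.0384] yaw 80.62 zax [ 0.039 -0.023] F [-0.6 -0.4 -0.5] gap 0.352 t 8.65
[[0.0019, -0.0089, 0.013, -0.5]]
```

Emit:
apply_moves(increments=[[[0.002,-0.009,0.005,-0.5],[0,0,0,0]]])

```text
t: 8.85
tcp_pos: [0.4451, 0.0574, 0.1048]
tool_rot: [0.76, 0.65, 0.008, 0.023]
force: [-1.5, -0.4, 0.1]
finger_gap: 0.347
```

```bash
python3 -c "
from h import *
plan(.4465,.0562,.004,81.1,3)"
```

```text
tip [0.4481 0.0557 0.0323] yaw 81.05 zax [ 0.042 -0.023] F [-1.5 -0.4  0.1] gap 0.347 t 8.85
[[0.0002, -0.001, 0.0094, -0.0], [0.0002, -0.001, 0.0094, -0.0], [0.0002, -0.001, 0.0094, -0.0]]
```

Emit:
apply_moves(increments=[[[0,-0.001,0.009,0],[0,-0.001,0.009,0],[0,-0.001,0.008,0],[0,0,0,0]]])

```text
t: 9.25
tcp_pos: [0.4455, 0.0563, 0.0746]
tool_rot: [0.76, 0.649, 0.009, 0.023]
force: [0.0, 0.7, -0.9]
finger_gap: 0.348
```

```bash
python3 - <<'E'
from h import *
plan(.4465,.0562,.004,81.1,1)
p,d=manip.snapshot("scene");crop(p,250,410,160,280,5,"s9")
E
```

```text
tip [0.4487 0.0546 0.0021] yaw 80.96 zax [ 0.044 -0.024] F [ 0.   0.7 -0.9] gap 0.348 t 9.25
[[0.0012, -0.0023, -0.002, -0.1]]
```

View pics/s9.png

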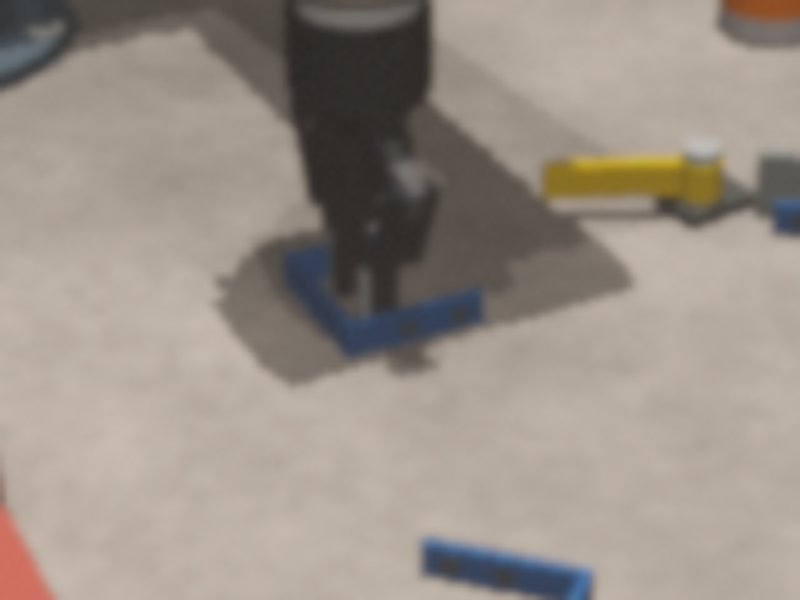

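```bash
python3 - <<'E'
from h import *
plan(.582,.034,.003,81.1,10)
E
```

```text
tip [0.4489 0.0546 0.0025] yaw 80.96 zax [ 0.044 -0.024] F [ 0.4 -0.8  0.2] gap 0.346 t 9.3
[[0.0001, 0.0135, 0.0006, -0.0], [0.0001, 0.0135, 0.0006, -0.0], [0.0001, 0.0135, 0.0006, -0.0], [0.0, 0.0135, 0.0006, -0.0], [0.0, 0.0135, 0.0006, -0.0]]
[[0.0, 0.0135, 0.0006, -0.0], [0.0, 0.0135, 0.0006, -0.0], [0.0, 0.0135, 0.0006, -0.0], [0.0, 0.0135, 0.0006, -0.0], [0.0, 0.0135, 0.0006, -0.0]]
```

Emit:
apply_moves(increments=[[[0,0.008,0.0,0],[0,0.011,0.0005,0],[0,0.013,0.0005,0],[0,0.013,0.0005,0],[0,0.013,0.0005,0]]])

```text
t: 9.8
tcp_pos: [0.5034, 0.0473, 0.0758]
tool_rot: [0.76, 0.649, 0.007, 0.02]
force: [-0.5, 0.4, 0.2]
finger_gap: 0.35
```

```bash
python3 - <<'E'
from h import *
plan(.582,.034,.003,81.1,6)
p,d=manip.snapshot("scene");crop(p,250,410,160,280,5,"s10")
E
```

```text
tip [0.506  0.0456 0.0032] yaw 80.99 zax [ 0.036 -0.023] F [-0.5  0.4  0.2] gap 0.35 t 9.8
[[0.0001, 0.0128, 0.0005, -0.0], [0.0001, 0.0128, 0.0005, -0.0], [0.0001, 0.0128, 0.0005, -0.0], [0.0001, 0.0128, 0.0005, -0.0], [0.0001, 0.0128, 0.0005, -0.0]]
[[0.0, 0.0128, 0.0005, -0.0]]
```

View pics/s10.png

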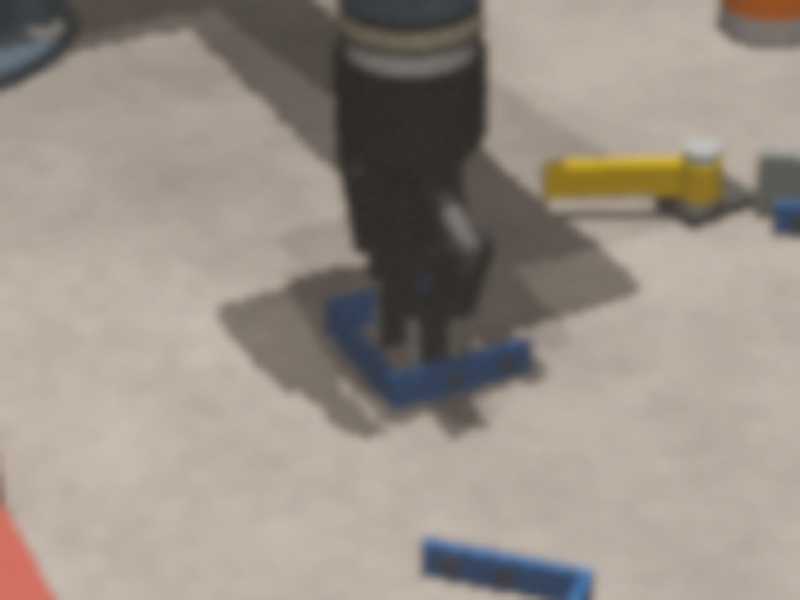

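Emit:
apply_moves(increments=[[[0,0.013,0.0005,0],[0,0.013,0.0005,0],[0,0.013,0.0005,0],[0,0.013,0.0005,0],[0,0.011,0.0005,0]]])

```text
t: 10.35
tcp_pos: [0.5715, 0.0365, 0.0779]
tool_rot: [0.76, 0.649, 0.008, 0.022]
force: [-0.9, 0.7, -0.3]
finger_gap: 0.348
```

```bash
python3 - <<'E'
from h import *
plan(.588,-.1,.003,80,9)
p,d=manip.snapshot("scene");crop(p,230,390,180,300,5,"s11")
E
```

```text
tip [0.5745 0.0348 0.0053] yaw 80.98 zax [ 0.041 -0.023] F [-0.9  0.7 -0.3] gap 0.348 t 10.35
[[-0.0146, 0.0038, 0.0007, 0.1], [-0.0145, 0.0038, 0.0007, 0.1], [-0.0145, 0.0039, 0.0007, 0.1], [-0.0145, 0.0039, 0.0007, 0.1], [-0.0145, 0.0039, 0.0007, 0.1]]
[[-0.0145, 0.0039, 0.0007, 0.1], [-0.0145, 0.004, 0.0007, 0.1], [-0.0145, 0.004, 0.0007, 0.1], [-0.0145, 0.004, 0.0007, 0.1]]
```

View pics/s11.png

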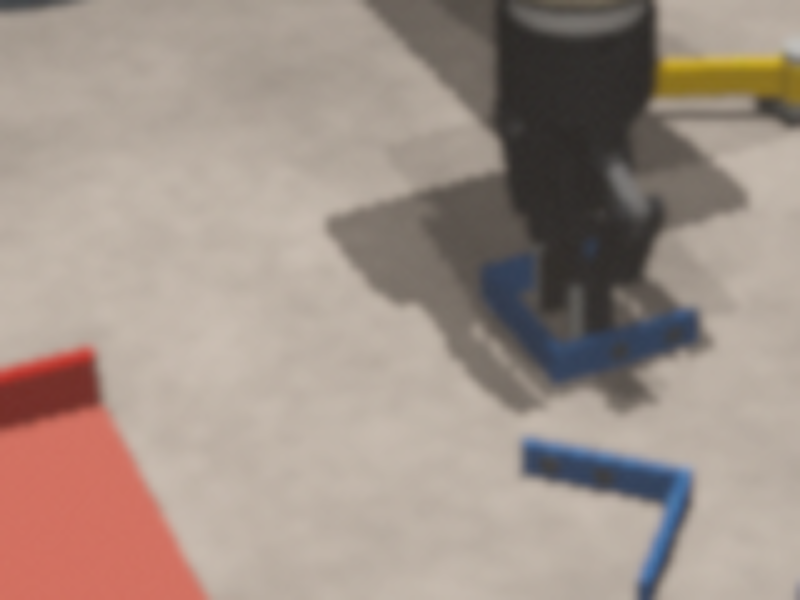

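Emit:
apply_moves(increments=[[[-0.01,0.003,0.001,0],[-0.012,0.003,0.001,0],[-0.014,0.003,0.001,0],[-0.014,0.003,0.001,0],[-0.014,0.003,0.001,0]]])

```text
t: 10.9
tcp_pos: [0.579, -0.0327, 0.0757]
tool_rot: [0.76, 0.65, 0.011, 0.024]
force: [0.8, 1.5, 2.6]
finger_gap: 0.353
```

Emit:
apply_moves(increments=[[[-0.015,0.003,0.001,0],[-0.015,0.003,0.001,0],[-0.015,0.003,0.001,0],[-0.015,0.003,0,0],[-0.015,0.003,0,0]]])

```text
t: 11.4
tcp_pos: [0.5805, -0.1178, 0.0741]
tool_rot: [0.761, 0.648, 0.01, 0.023]
force: [-0.4, 0.5, -1.8]
finger_gap: 0.35
```

```bash
python3 - <<'E'
from h import *
plan(.567,-.311,.003,80,14)
p,d=manip.snapshot("scene");crop(p,170,370,180,330,4,"s12")
E
```

```text
tip [ 0.5838 -0.1194  0.0016] yaw 80.85 zax [ 0.045 -0.022] F [-0.4  0.5 -1.8] gap 0.35 t 11.4
[[-0.0137, 0.001, 0.0001, 0.1], [-0.0137, 0.001, 0.0001, 0.1], [-0.0137, 0.001, 0.0001, 0.1], [-0.0137, 0.001, 0.0001, 0.1], [-0.0137, 0.001, 0.0001, 0.1]]
[[-0.0137, 0.0011, 0.0001, 0.1], [-0.0137, 0.0011, 0.0001, 0.1], [-0.0137, 0.0011, 0.0001, 0.1], [-0.0137, 0.0011, 0.0001, 0.1], [-0.0137, 0.0011, 0.0001, 0.1]]
[[-0.0137, 0.0011, 0.0001, 0.1], [-0.0137, 0.0011, 0.0001, 0.1], [-0.0137, 0.0012, 0.0001, 0.1], [-0.0137, 0.0012, 0.0001, 0.1]]
```

View pics/s12.png

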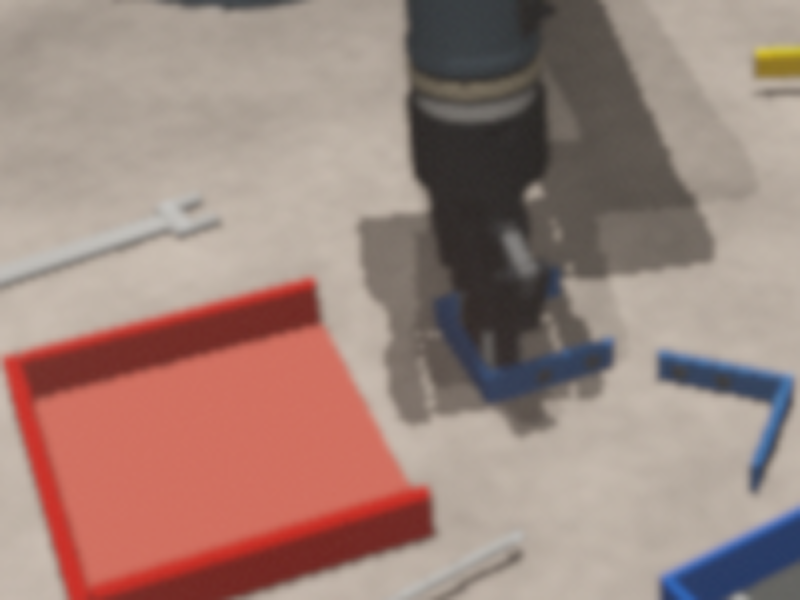

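Emit:
apply_moves(increments=[[[-0.014,0.001,-0.001,0],[-0.014,0.001,-0.001,0],[-0.014,0.001,-0.001,0],[-0.014,0.001,0,0],[-0.014,0.001,0,0]]])

```text
t: 11.95
tcp_pos: [0.5734, -0.1953, 0.0785]
tool_rot: [0.761, 0.648, 0.01, 0.023]
force: [-0.1, 0.4, -0.6]
finger_gap: 0.348
```

Emit:
apply_moves(increments=[[[-0.014,0.001,0,0.2],[-0.014,0.001,0,0.2],[-0.014,0.001,0,0.2],[-0.014,0.001,0,0.2],[-0.012,0.001,0,0.2]]])

```text
t: 12.45
tcp_pos: [0.5661, -0.2696, 0.0798]
tool_rot: [0.767, 0.641, 0.01, 0.023]
force: [-0.1, -0.0, -0.1]
finger_gap: 0.357
```

```bash
python3 - <<'E'
from h import *
plan(.567,-.311,.003,80,3)
p,d=manip.snapshot("scene");crop(p,150,350,200,350,4,"s13")
p,d=manip.snapshot("top");crop(p,150,350,130,280,4,"t13")
E
```

```text
tip [ 0.5693 -0.2712  0.0073] yaw 79.71 zax [ 0.045 -0.023] F [-0.1 -0.  -0.1] gap 0.357 t 12.45
[[-0.0132, 0.0015, 0.0017, -0.1], [-0.0132, 0.0015, 0.0017, -0.1], [-0.0132, 0.0015, 0.0017, -0.1]]
```

View pics/s13.png

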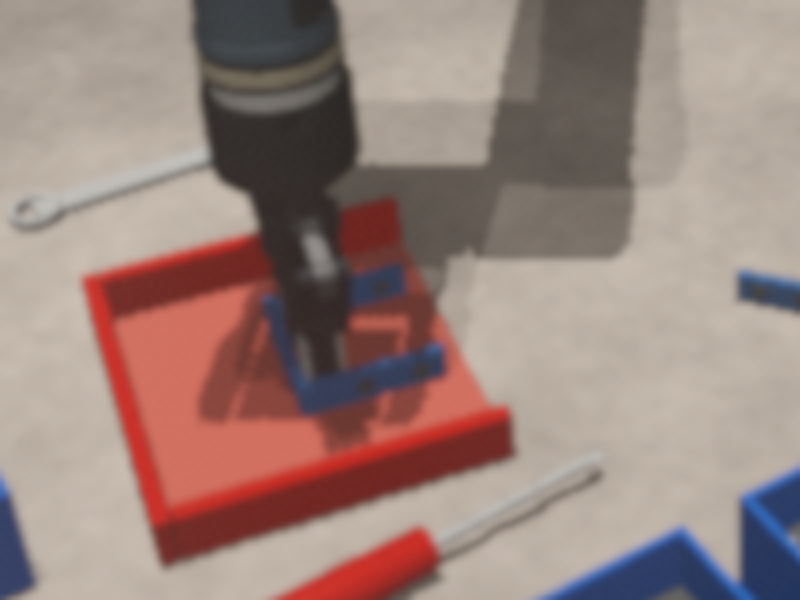

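View pics/t13.png

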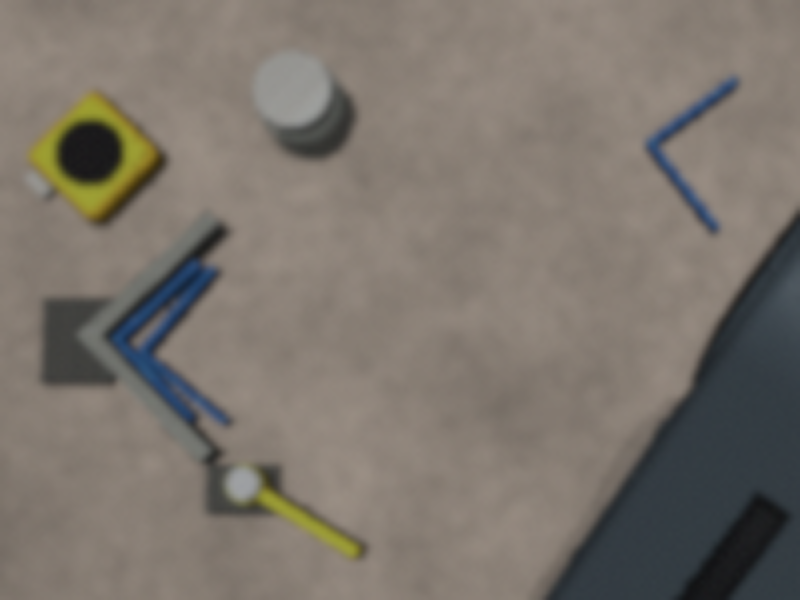

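Emit:
apply_moves(increments=[[[-0.013,0.0015,0.001,0],[-0.013,0.0015,0.001,0],[-0.01,0.001,0.001,0],[0.003,0,0,0],[0.01,-0.004,0,0]]])

```text
t: 13.05
tcp_pos: [0.5628, -0.2965, 0.0778]
tool_rot: [0.768, 0.64, 0.01, 0.025]
force: [0.2, -0.1, 0.2]
finger_gap: 0.349
```

```bash
python3 - <<'E'
from h import *
plan(.57,-.29,.06,80,3)
print(ray("top",np.array([(137,352),(213,268),(230,424),(119,337)])/4-.4+[150,130],.02).round(4))
p,d=manip.snapshot("scene");crop(p,150,350,200,350,4,"s14")
E
```

```text
tip [ 0.5663 -0.2984  0.0053] yaw 79.58 zax [ 0.048 -0.025] F [ 0.2 -0.1  0.2] gap 0.349 t 13.05
[[0.0027, 0.0017, -0.0182, -0.1], [0.0027, 0.0017, -0.0182, -0.1], [0.0027, 0.0017, -0.0182, -0.1]]
[[0.5616 0.3501 0.02  ]
 [0.6201 0.2992 0.02  ]
 [0.512  0.2848 0.02  ]
 [0.572  0.3629 0.02  ]]
```

View pics/s14.png

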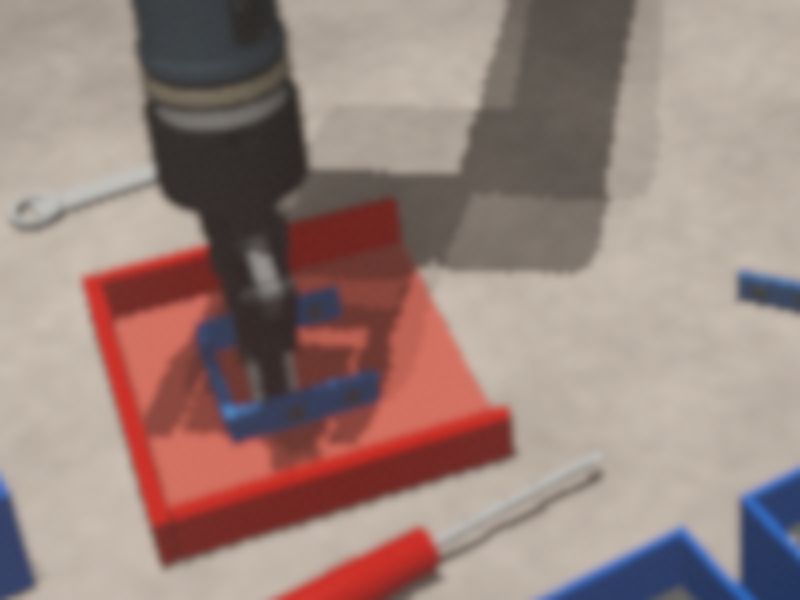

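Emit:
apply_moves(increments=[[[0.002,0.001,-0.016,0],[0.003,0.002,-0.02,0],[0.01,0.002,-0.02,0]]])

```text
t: 13.4
tcp_pos: [0.5647, -0.2751, 0.1332]
tool_rot: [0.767, 0.641, 0.009, 0.019]
force: [0.8, -0.3, 0.3]
finger_gap: 0.351
```

```bash
python3 - <<'E'
from h import *
plan(.553,.25,.09,90,14)
p,d=manip.snapshot("top");crop(p,360,460,160,270,5,"t15")
E
```

```text
tip [ 0.5675 -0.2763  0.0607] yaw 79.75 zax [ 0.038 -0.017] F [ 0.8 -0.3  0.3] gap 0.351 t 13.4
[[0.0368, -0.0076, -0.0028, -0.7], [0.0369, -0.0071, -0.0028, -0.7], [0.037, -0.0067, -0.0028, -0.7], [0.0371, -0.0062, -0.0028, -0.7], [0.0371, -0.0057, -0.0028, -0.7]]
[[0.0372, -0.0052, -0.0028, -0.7], [0.0373, -0.0048, -0.0028, -0.7], [0.0373, -0.0043, -0.0028, -0.7], [0.0374, -0.0038, -0.0028, -0.7], [0.0374, -0.0033, -0.0028, -0.7]]
[[0.0375, -0.0029, -0.0028, -0.7], [0.0375, -0.0024, -0.0028, -0.7], [0.0375, -0.0019, -0.0028, -0.7], [0.0375, -0.0014, -0.0028, -0.7]]
```

Emit:
apply_moves(increments=[[[0.037,-0.0075,-0.004,-0.7],[0.037,-0.007,-0.004,-0.7],[0.037,-0.0065,-0.004,-0.7],[0.037,-0.006,-0.004,-0.7],[0.037,-0.0055,-0.003,-0.7]]])

```text
t: 13.95
tcp_pos: [0.5648, -0.0837, 0.158]
tool_rot: [0.747, 0.664, 0.012, 0.029]
force: [0.0, 0.9, 0.3]
finger_gap: 0.35
```

Emit:
apply_moves(increments=[[[0.037,-0.005,-0.002,-0.7],[0.037,-0.005,-0.002,-0.7],[0.037,-0.004,-0.002,-0.7],[0.037,-0.004,-0.002,-0.7],[0.037,-0.003,-0.002,-0.7]]])

```text
t: 14.45
tcp_pos: [0.559, 0.1127, 0.1669]
tool_rot: [0.724, 0.689, 0.013, 0.032]
force: [0.6, -1.1, -0.3]
finger_gap: 0.354
```

```bash
python3 - <<'E'
from h import *
plan(.553,.255,.06,90,4)
E
```

```text
tip [0.5636 0.1105 0.0944] yaw 87.15 zax [ 0.063 -0.029] F [ 0.6 -1.1 -0.3] gap 0.354 t 14.45
[[0.0362, -0.0049, 0.0074, -0.7], [0.0362, -0.0045, 0.0074, -0.7], [0.0363, -0.004, 0.0074, -0.7], [0.0363, -0.0036, 0.0074, -0.7]]
```

Emit:
apply_moves(increments=[[[0.034,-0.005,0.007,-0.7],[0.034,-0.0045,0.007,-0.7],[0.034,-0.004,0.007,-0.7],[0.03,-0.003,0.007,-0.7],[0,0,0,0]]])

```text
t: 14.95
tcp_pos: [0.5464, 0.2569, 0.138]
tool_rot: [0.702, 0.711, 0.016, 0.035]
force: [-0.5, -0.6, -0.5]
finger_gap: 0.351
```

```bash
python3 - <<'E'
from h import *
plan(.553,.258,.004,90,4)
E
```

```text
tip [0.5517 0.255  0.0656] yaw 90.69 zax [ 0.072 -0.027] F [-0.5 -0.6 -0.5] gap 0.351 t 14.95
[[0.0012, -0.0008, 0.0154, 0.2], [0.0012, -0.0008, 0.0154, 0.2], [0.0012, -0.0008, 0.0154, 0.2], [0.0012, -0.0008, 0.0154, 0.2]]
```

Emit:
apply_moves(increments=[[[0,-0.001,0.015,0],[0,-0.001,0.015,0],[0,-0.001,0.015,0],[0,0,0.012,0],[0,0,0,0]]])

```text
t: 15.45
tcp_pos: [0.5474, 0.2535, 0.0788]
tool_rot: [0.702, 0.711, 0.016, 0.036]
force: [0.1, -0.4, 0.3]
finger_gap: 0.351
```

```bash
python3 - <<'E'
from h import *
plan(.553,.294,.004,90,6)
p,d=manip.snapshot("scene");crop(p,330,490,160,280,5,"s16")
E
```

```text
tip [0.5528 0.2515 0.0064] yaw 90.73 zax [ 0.074 -0.027] F [ 0.1 -0.4  0.3] gap 0.351 t 15.45
[[0.0071, 0.0001, 0.0002, 0.1], [0.0071, 0.0001, 0.0002, 0.1], [0.0071, 0.0001, 0.0002, 0.1], [0.0071, 0.0001, 0.0002, 0.1], [0.0071, 0.0, 0.0002, 0.1]]
[[0.0071, 0.0, 0.0002, 0.1]]
```

View pics/s16.png

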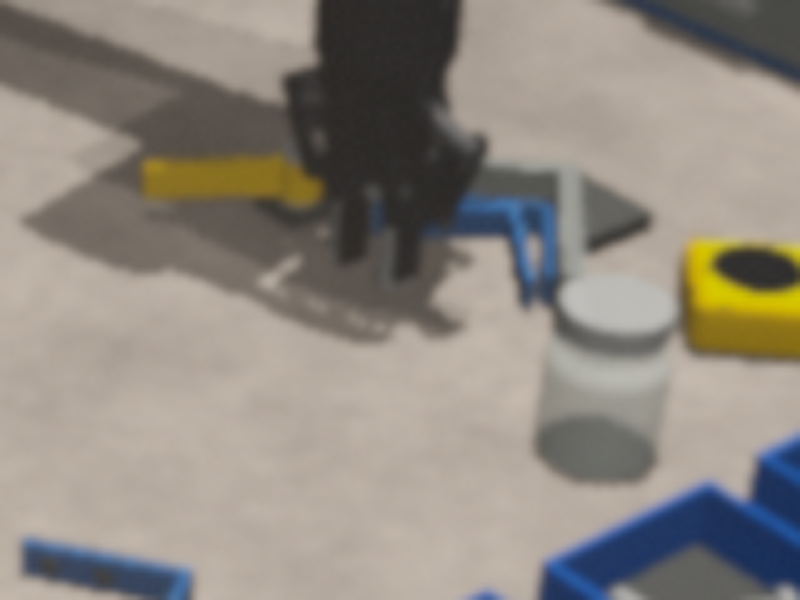

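Emit:
apply_moves(increments=[[[0.008,0,0,0.1],[0.008,0,0,0.1],[0.008,0,0,0.1],[0.006,0,0,0],[0.005,0,0,0]]])

```text
t: 16.0
tcp_pos: [0.5491, 0.2909, 0.0807]
tool_rot: [0.704, 0.709, 0.019, 0.037]
force: [-0.3, 0.3, -0.1]
finger_gap: 0.352
```

Emit:
apply_moves(increments=[[[0.005,0,0,0.1],[0.005,0,0,0.1]]])

```text
t: 16.2
tcp_pos: [0.549, 0.3023, 0.0809]
tool_rot: [0.705, 0.708, 0.019, 0.038]
force: [0.9, -0.6, 0.8]
finger_gap: 0.346
```

```bash
python3 - <<'E'
from h import *
plan(.553,.294,.004,90,6)
p,d=manip.snapshot("scene");crop(p,370,450,170,230,10,"s17")
E
```

```text
tip [0.5549 0.3004 0.0086] yaw 90.15 zax [ 0.08  -0.026] F [ 0.9 -0.6  0.8] gap 0.346 t 16.2
[[-0.001, -0.0004, 0.0008, 0.0], [-0.001, -0.0004, 0.0008, 0.0], [-0.001, -0.0004, 0.0008, 0.0], [-0.001, -0.0004, 0.0008, 0.0], [-0.001, -0.0004, 0.0008, 0.0]]
[[-0.001, -0.0004, 0.0008, 0.0]]
```

View pics/s17.png

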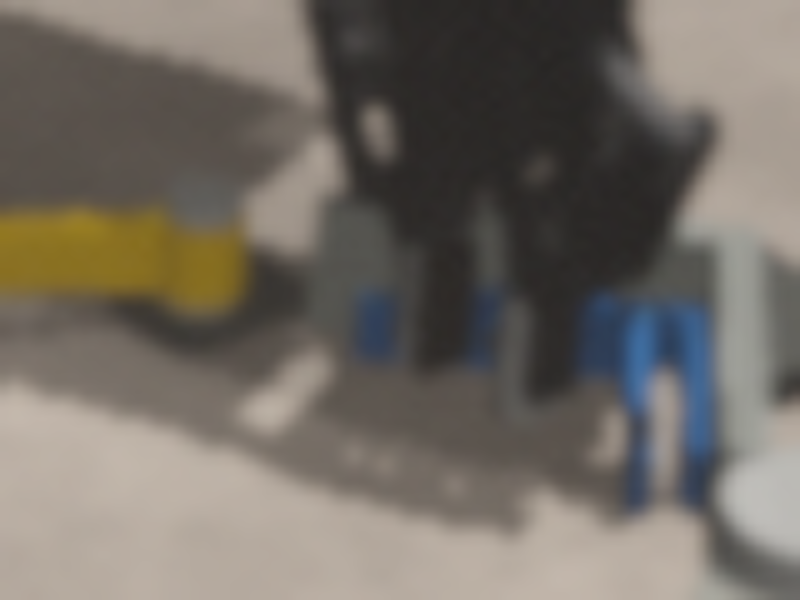

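Emit:
apply_moves(increments=[[[-0.01,0,0.001,0],[-0.011,0,0.001,0],[0,0.012,0.001,0],[0,0.011,0.001,0],[0,0,0,0]]])

```text
t: 16.75
tcp_pos: [0.5746, 0.2794, 0.0791]
tool_rot: [0.706, 0.707, 0.02, 0.038]
force: [0.4, 0.3, -0.1]
finger_gap: 0.347
```

```bash
python3 - <<'E'
from h import *
plan(.578,.30,.004,90,4)
E
```

```text
tip [0.5805 0.2775 0.0068] yaw 90.09 zax [ 0.081 -0.025] F [ 0.4  0.3 -0.1] gap 0.347 t 16.75
[[0.0056, -0.0007, 0.0005, 0.0], [0.0056, -0.0007, 0.0005, 0.0], [0.0056, -0.0007, 0.0005, 0.0], [0.0056, -0.0007, 0.0005, 0.0]]
```

Emit:
apply_moves(increments=[[[0.006,0,0.001,0],[0.006,0,0.001,0],[0.005,0.001,0,0],[0.004,0.001,0,0]]])

```text
t: 17.15
tcp_pos: [0.5771, 0.3013, 0.0762]
tool_rot: [0.706, 0.707, 0.019, 0.037]
force: [0.8, -1.0, 0.2]
finger_gap: 0.351
```

Emit:
apply_moves(increments=[[[0.004,0.001,0,0],[0.004,0.001,0,0],[0.004,0.001,0,0]]])

```text
t: 17.45
tcp_pos: [0.5765, 0.3093, 0.0754]
tool_rot: [0.705, 0.708, 0.01, 0.038]
force: [-2.0, -13.6, 5.5]
finger_gap: 0.349
```

```bash
python3 - <<'E'
from h import *
plan(.578,.30,.004,90,4)
p,d=manip.snapshot("scene");crop(p,370,450,170,230,10,"s18")
E
```

```text
tip [0.5814 0.3066 0.003 ] yaw 90.17 zax [ 0.068 -0.038] F [ -2.  -13.6   5.5] gap 0.349 t 17.45
[[-0.0016, -0.0008, -0.0002, 0.0], [-0.0016, -0.0008, -0.0002, 0.0], [-0.0016, -0.0008, -0.0002, 0.0], [-0.0016, -0.0008, -0.0002, 0.0]]
```

View pics/s18.png

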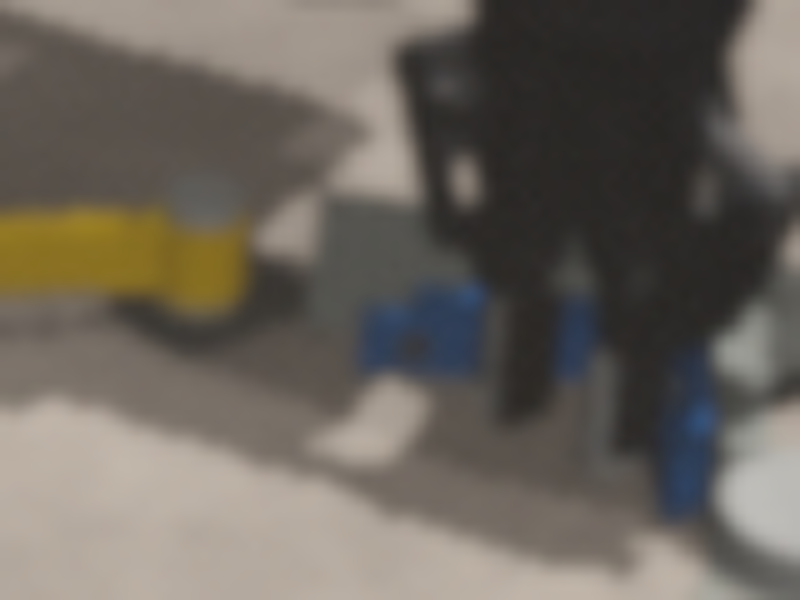

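Emit:
apply_moves(increments=[[[-0.012,0,0,0],[0,-0.011,0,0],[0.006,0,0,0],[0.006,0,0,0],[0.005,0,0,0]]])

```text
t: 18.0
tcp_pos: [0.5644, 0.3155, 0.0747]
tool_rot: [0.705, 0.708, 0.011, 0.038]
force: [0.2, -0.7, 1.2]
finger_gap: 0.35
```

Emit:
apply_moves(increments=[[[0.005,0,0,0],[0.005,0,0,0]]])

```text
t: 18.2
tcp_pos: [0.5648, 0.3198, 0.0745]
tool_rot: [0.702, 0.711, 0.004, 0.042]
force: [3.5, -25.0, 6.9]
finger_gap: 0.351
```

```bash
python3 - <<'E'
from h import *
plan(.5705,.30,.004,90,4)
p,d=manip.snapshot("scene");crop(p,370,450,170,230,10,"s19")
E
```

```text
tip [0.5695 0.3159 0.0022] yaw 90.59 zax [ 0.065 -0.054] F [  3.5 -25.    6.9] gap 0.351 t 18.2
[[-0.004, 0.0002, -0.0002, 0.1], [-0.004, 0.0002, -0.0002, 0.1], [-0.004, 0.0002, -0.0002, 0.1], [-0.004, 0.0002, -0.0002, 0.1]]
```

View pics/s19.png

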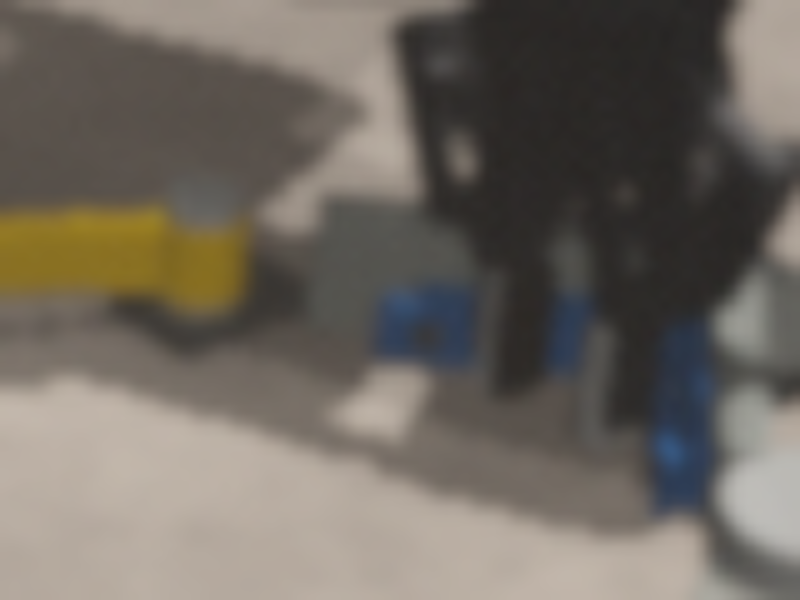

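Emit:
apply_moves(increments=[[[-0.006,0,0,0],[-0.012,0,0,0],[-0.012,0,-0.01,0],[-0.015,0,-0.03,0],[-0.03,0,-0.03,0]]])

```text
t: 18.75
tcp_pos: [0.5596, 0.2489, 0.1469]
tool_rot: [0.701, 0.712, 0.002, 0.04]
force: [0.0, -0.4, -0.3]
finger_gap: 0.353
```

```bash
python3 - <<'E'
from h import *
plan(.704,-.053,.07,37.4,9)
E
```

```text
tip [0.564  0.245  0.0745] yaw 90.86 zax [ 0.06  -0.053] F [ 0.  -0.4 -0.3] gap 0.353 t 18.75
[[-0.0333, 0.0149, 0.0032, 5.9], [-0.0315, 0.0183, 0.0032, 5.9], [-0.0295, 0.0214, 0.0032, 5.9], [-0.0271, 0.0244, 0.0032, 5.9], [-0.0244, 0.027, 0.0032, 5.9]]
[[-0.0215, 0.0294, 0.0032, 5.9], [-0.0184, 0.0315, 0.0032, 5.9], [-0.015, 0.0332, 0.0032, 5.9], [-0.0115, 0.0346, 0.0032, 5.9]]
```

Emit:
apply_moves(increments=[[[-0.033,0.015,0.003,5.9],[-0.0315,0.018,0.003,5.9],[-0.0295,0.0215,0.003,5.9],[-0.027,0.0245,0.003,5.9],[-0.0245,0.027,0.003,5.9]]], fingers=0)

```text
t: 19.25
tcp_pos: [0.6388, 0.0804, 0.1559]
tool_rot: [0.862, 0.504, 0.02, 0.04]
force: [0.8, -0.1, 0.4]
finger_gap: -0.002
```

Emit:
apply_moves(increments=[[[-0.0215,0.029,0.003,5.9],[-0.0185,0.031,0.003,5.9],[-0.015,0.033,0.003,5.9]]])

```text
t: 19.55
tcp_pos: [0.6845, -0.0233, 0.1579]
tool_rot: [0.932, 0.359, 0.028, 0.036]
force: [1.2, -0.5, 0.4]
finger_gap: -0.002
```

```bash
python3 - <<'E'
from h import *
plan(.704,-.053,.04,37.4,3)
p,d=manip.snapshot("top");crop(p,150,350,130,280,4,"t20")
E
```

```text
tip [ 0.6902 -0.0267  0.0856] yaw 42.22 zax [ 0.078 -0.047] F [ 1.2 -0.5  0.4] gap -0.002 t 19.55
[[-0.0029, 0.0082, 0.0159, 1.6], [-0.0027, 0.0083, 0.0159, 1.6], [-0.0024, 0.0084, 0.0159, 1.6]]
```

View pics/t20.png

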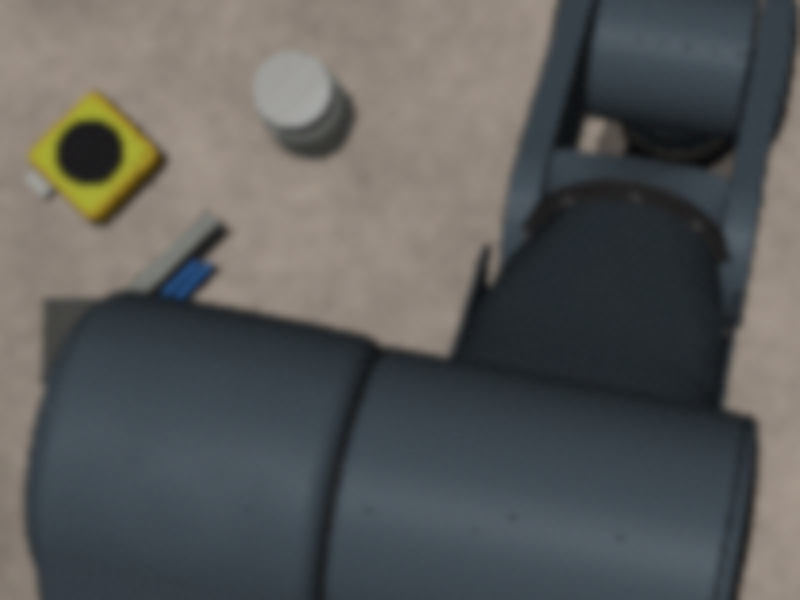

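Emit:
apply_moves(increments=[[[-0.003,0.009,0.014,1.6],[-0.003,0.009,0.014,1.6],[-0.0025,0.008,0.014,1.6],[0,0,0,0]]])

```text
t: 20.0
tcp_pos: [0.7022, -0.06, 0.1167]
tool_rot: [0.948, 0.313, 0.033, 0.037]
force: [-1.1, -0.1, -0.0]
finger_gap: 0.002
```

```bash
python3 - <<'E'
from h import *
plan(.704,-.051,.005,37.4,3)
p,d=manip.snapshot("scene");crop(p,290,410,210,300,6,"s21")
E
```

```text
tip [ 0.7084 -0.0636  0.0444] yaw 36.64 zax [ 0.085 -0.05 ] F [-1.1 -0.1 -0. ] gap 0.002 t 20.0
[[0.0008, -0.0054, 0.0127, -0.3], [0.0009, -0.0054, 0.0127, -0.3], [0.0009, -0.0054, 0.0127, -0.3]]
```

View pics/s21.png

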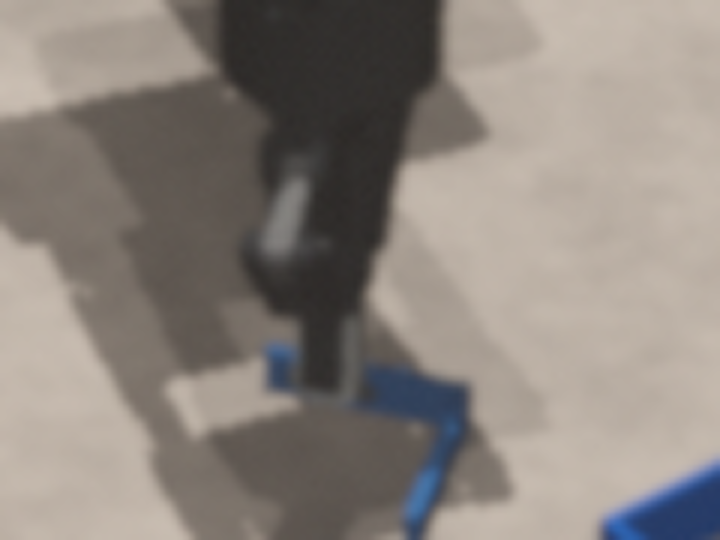

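Emit:
apply_moves(increments=[[[0.001,-0.0055,0.013,-0.3],[0.001,-0.0055,0.013,-0.3],[0.001,-0.005,0.012,-0.3],[0,0,0,0]]])

```text
t: 20.45
tcp_pos: [0.6965, -0.0418, 0.0744]
tool_rot: [0.945, 0.324, 0.031, 0.036]
force: [-1.1, -0.6, -0.4]
finger_gap: 0.001
```

```bash
python3 - <<'E'
from h import *
plan(.707,-.0245,.004,37.4,3)
p,d=manip.snapshot("scene");crop(p,290,410,210,300,6,"s22")
E
```

```text
tip [ 0.7025 -0.0453  0.0021] yaw 37.92 zax [ 0.083 -0.048] F [-1.1 -0.6 -0.4] gap 0.001 t 20.45
[[0.0055, -0.0045, -0.0008, 0.2], [0.0054, -0.0045, -0.0008, 0.2], [0.0054, -0.0045, -0.0008, 0.2]]
```

View pics/s22.png

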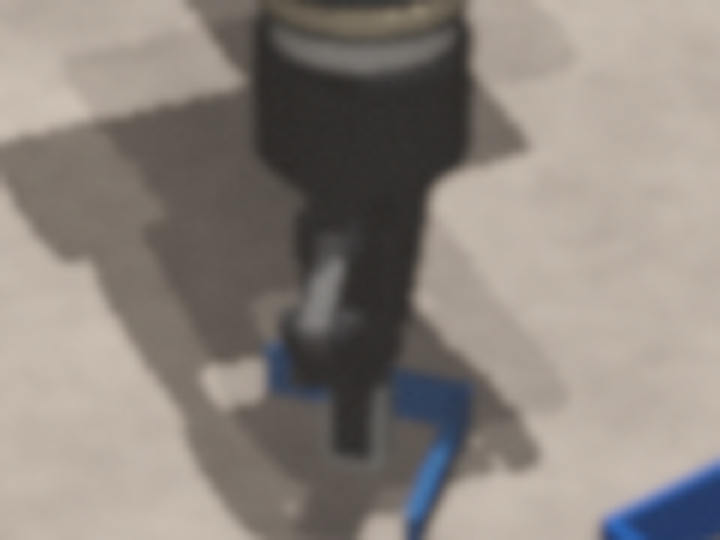

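Emit:
apply_moves(increments=[[[0.0055,-0.0045,-0.001,0],[0.0055,-0.0045,-0.001,0],[0.0055,-0.0045,-0.001,0],[0,0,0,0]]])

```text
t: 20.9
tcp_pos: [0.7033, -0.0191, 0.0794]
tool_rot: [0.945, 0.324, 0.034, 0.038]
force: [0.0, -0.1, 0.3]
finger_gap: -0.0
```

```bash
python3 - <<'E'
from h import *
plan(.64,.10,.004,45,10)
p,d=manip.snapshot("scene");crop(p,290,410,210,300,6,"s23")
E
```

```text
tip [ 0.7097 -0.0227  0.0072] yaw 37.96 zax [ 0.088 -0.049] F [ 0.  -0.1  0.3] gap -0.0 t 20.9
[[0.002, -0.0139, -0.0009, -0.7], [0.0022, -0.0139, -0.0009, -0.7], [0.0024, -0.0139, -0.0009, -0.7], [0.0025, -0.0139, -0.0009, -0.7], [0.0027, -0.0138, -0.0009, -0.7]]
[[0.0029, -0.0138, -0.0009, -0.7], [0.0031, -0.0137, -0.0009, -0.7], [0.0032, -0.0137, -0.0009, -0.7], [0.0034, -0.0137, -0.0009, -0.7], [0.0036, -0.0136, -0.0009, -0.7]]
```

View pics/s23.png

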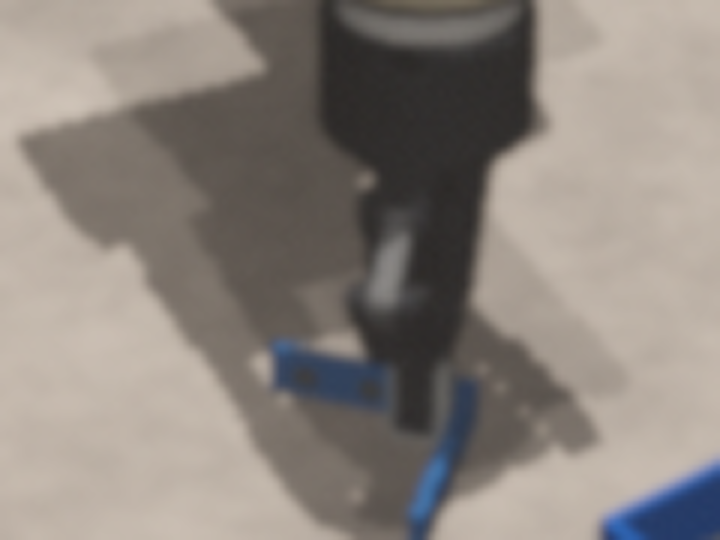

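Emit:
apply_moves(increments=[[[0.006,-0.01,0,-0.5],[0.006,-0.012,0,-1],[0.0055,-0.0125,0,-1.4],[0.005,-0.013,-0.0005,-1.4],[0.005,-0.013,-0.0005,-1.4]]])

```text
t: 21.45
tcp_pos: [0.688, 0.0459, 0.0782]
tool_rot: [0.926, 0.373, 0.035, 0.043]
force: [0.6, -2.2, 1.7]
finger_gap: -0.001
```

```bash
python3 - <<'E'
from h import *
plan(.575,.225,.005,45,15)
p,d=manip.snapshot("scene");crop(p,290,430,190,295,6,"s24")
E
```

```text
tip [0.6951 0.042  0.006 ] yaw 43.98 zax [ 0.097 -0.053] F [ 0.6 -2.2  1.7] gap -0.001 t 21.45
[[0.0027, -0.0143, -0.0014, -0.1], [0.0027, -0.0143, -0.0014, -0.1], [0.0027, -0.0143, -0.0014, -0.1], [0.0028, -0.0143, -0.0014, -0.1], [0.0028, -0.0143, -0.0014, -0.1]]
[[0.0028, -0.0143, -0.0014, -0.1], [0.0028, -0.0143, -0.0014, -0.1], [0.0028, -0.0142, -0.0014, -0.1], [0.0028, -0.0142, -0.0014, -0.1], [0.0029, -0.0142, -0.0014, -0.1]]
[[0.0029, -0.0142, -0.0014, -0.1], [0.0029, -0.0142, -0.0014, -0.1], [0.0029, -0.0142, -0.0014, -0.1], [0.0029, -0.0142, -0.0014, -0.1], [0.0029, -0.0142, -0.0014, -0.1]]
```

View pics/s24.png

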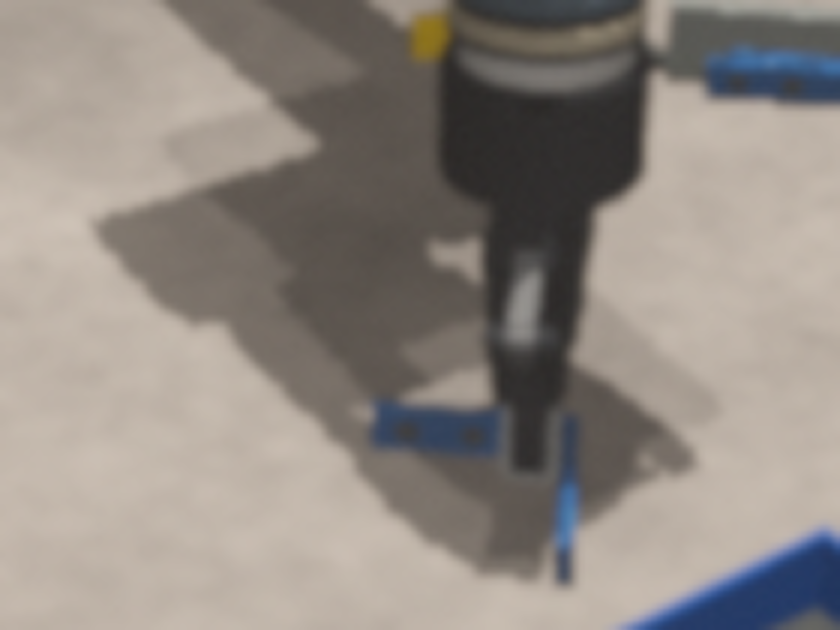

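```bash
python3 - <<'E'
from h import *
P=ray("scene",np.array([(376,403),(574,416),(566,548)])/6+[290,190],.02)[:,:2];print(P.round(4))
a=P[0]-P[1];b=P[2]-P[1];print([np.degrees(np.arctan2(v[1],v[0])).round(1) for v in(a,b)],np.linalg.norm(a),np.linalg.norm(b))
E
```

```text
[[0.641  0.0111]
 [0.6913 0.0686]
 [0.7503 0.0144]]
[np.float64(-131.2), np.float64(-42.6)] 0.0764003154298198 0.08009894598600358
```

Emit:
apply_moves(increments=[[[0.003,-0.012,-0.001,0],[0.003,-0.014,-0.001,0],[0.003,-0.014,-0.001,0],[0.003,-0.014,-0.001,0],[0.003,-0.014,-0.001,0]]])

```text
t: 22.0
tcp_pos: [0.6471, 0.1127, 0.0761]
tool_rot: [0.926, 0.374, 0.035, 0.042]
force: [-0.0, -0.7, 1.7]
finger_gap: 0.001
```

```bash
python3 - <<'E'
from h import *
plan(.575,.225,.005,45,10)
p,d=manip.snapshot("scene");crop(p,310,450,180,285,6,"s25")
E
```

```text
tip [0.654 0.109 0.004] yaw 44.11 zax [ 0.096 -0.051] F [-0.  -0.7  1.7] gap 0.001 t 22.0
[[0.0024, -0.0138, -0.0015, -0.1], [0.0024, -0.0138, -0.0015, -0.1], [0.0024, -0.0137, -0.0015, -0.1], [0.0025, -0.0137, -0.0015, -0.1], [0.0025, -0.0137, -0.0015, -0.1]]
[[0.0025, -0.0137, -0.0015, -0.1], [0.0025, -0.0137, -0.0015, -0.1], [0.0026, -0.0137, -0.0015, -0.1], [0.0026, -0.0137, -0.0015, -0.1], [0.0026, -0.0137, -0.0015, -0.1]]
```

View pics/s25.png

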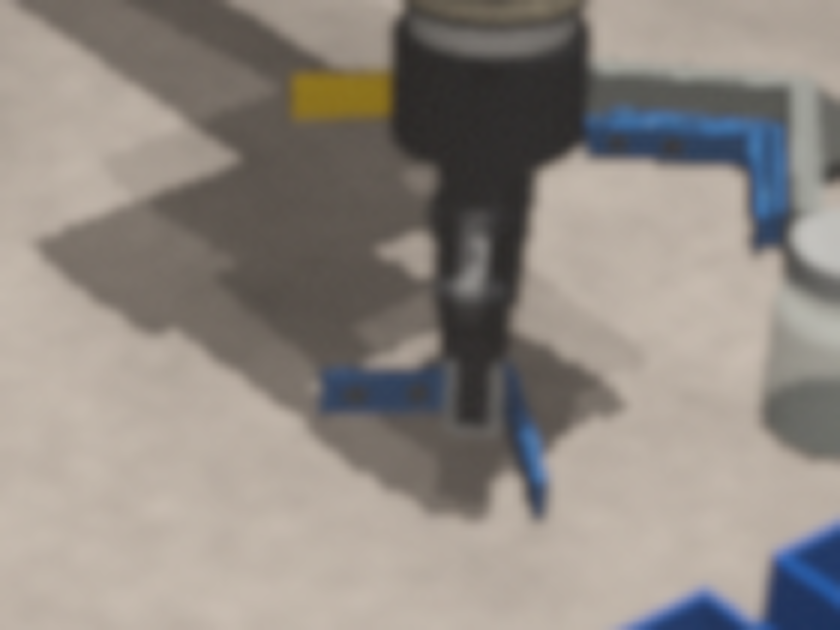

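```bash
cat >> h.py <<'E'
def sv(pts,f,o):
    P=ray("scene",np.array(pts)/f+np.array(o),.02)[:,:2]
    a=P[0]-P[1];b=P[2]-P[1];g=a/np.linalg.norm(a)+b/np.linalg.norm(b)
    print(P.round(4).tolist(),"len",np.linalg.norm(a).round(3),np.linalg.norm(b).round(3),"axis",np.degrees(np.arctan2(-g[1],-g[0])).round(1))
E
python3 - <<'E'
from h import *
sv([(322,369),(511,365),(543,492)],6,[310,180])
E
```

```text
[[0.6052, 0.0719], [0.6471, 0.1367], [0.7185, 0.0898]] len 0.077 0.085 axis 101.9
```

```bash
python3 - <<'E'
from h import *
plan(.605,.205,.005,57,8)
E
```

```text
tip [0.6515 0.1113 0.0035] yaw 44.19 zax [ 0.092 -0.05 ] F [-0.9  0.6 -1.2] gap -0.005 t 22.05
[[0.004, -0.0124, -0.0013, -1.6], [0.0043, -0.0123, -0.0013, -1.6], [0.0047, -0.0121, -0.0013, -1.6], [0.005, -0.012, -0.0013, -1.6], [0.0054, -0.0119, -0.0013, -1.6]]
[[0.0057, -0.0117, -0.0013, -1.6], [0.006, -0.0115, -0.0013, -1.6], [0.0063, -0.0114, -0.0013, -1.6]]
```

Emit:
apply_moves(increments=[[[0.004,-0.012,-0.001,-1.5],[0.0045,-0.012,-0.001,-1.5],[0.005,-0.012,-0.001,-1.5],[0.005,-0.012,-0.001,-1.5],[0.0055,-0.012,-0.001,-1.5]]])

```text
t: 22.55
tcp_pos: [0.6146, 0.1772, 0.075]
tool_rot: [0.897, 0.439, 0.03, 0.043]
force: [1.1, -2.6, 0.6]
finger_gap: -0.003
```

```bash
python3 - <<'E'
from h import *
plan(.605,.205,.005,55,4)
p,d=manip.snapshot("scene");crop(p,330,470,170,275,6,"s26")
E
```

```text
tip [0.6213 0.1735 0.0028] yaw 52.21 zax [ 0.092 -0.051] F [ 1.1 -2.6  0.6] gap -0.003 t 22.55
[[0.0037, -0.0079, -0.0013, -0.7], [0.0038, -0.0079, -0.0013, -0.7], [0.0039, -0.0078, -0.0013, -0.7], [0.004, -0.0078, -0.0013, -0.7]]
```

View pics/s26.png

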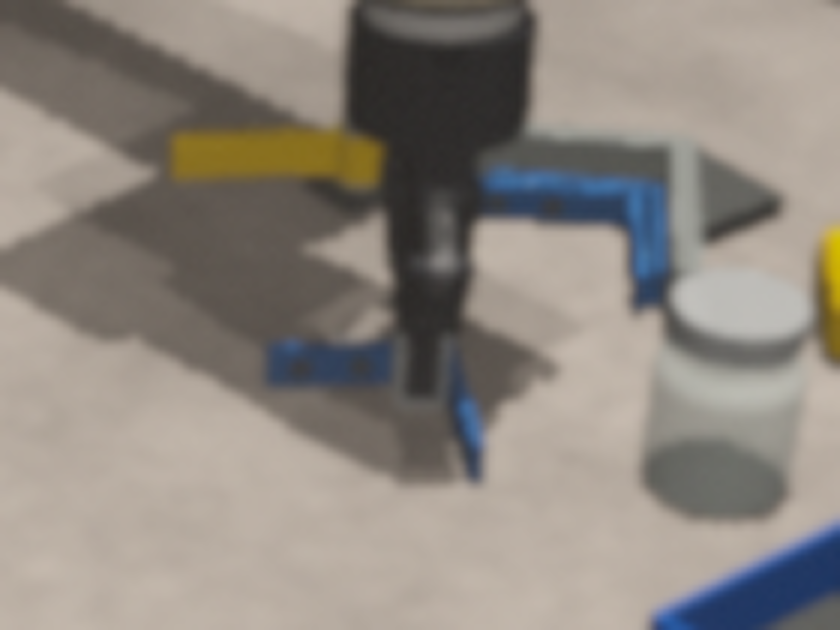

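```bash
python3 - <<'E'
from h import *
sv([(268,343),(456,337),(481,460)],6,[330,170])
E
```

```text
[[0.5707, 0.1349], [0.6131, 0.2035], [0.6863, 0.1497]] len 0.081 0.091 axis 101.0
```

Emit:
apply_moves(increments=[[[0.005,-0.012,-0.001,-0.7],[0.005,-0.012,-0.001,-0.7],[0.004,-0.01,-0.001,-0.7]]])

```text
t: 22.9
tcp_pos: [0.5932, 0.2131, 0.0743]
tool_rot: [0.888, 0.457, 0.029, 0.043]
force: [0.4, -2.6, 1.7]
finger_gap: 0.003
```

```bash
python3 - <<'E'
from h import *
plan(.605,.205,.005,55,4)
p,d=manip.snapshot("scene");crop(p,330,470,160,265,6,"s27")
E
```

```text
tip [0.5998 0.2095 0.0021] yaw 54.54 zax [ 0.091 -0.05 ] F [ 0.4 -2.6  1.7] gap 0.003 t 22.9
[[-0.0001, 0.0018, -0.0005, -0.1], [-0.0002, 0.0018, -0.0005, -0.1], [-0.0002, 0.0018, -0.0005, -0.1], [-0.0002, 0.0018, -0.0005, -0.1]]
```

View pics/s27.png

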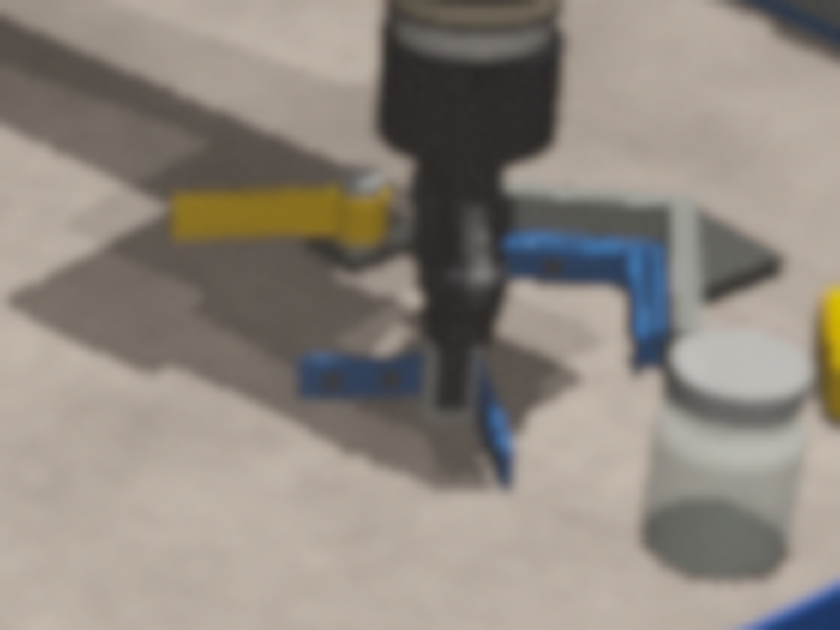

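```bash
python3 - <<'E'
from h import *
plan(.590,.150,.006,90,5)
E
```

```text
tip [0.5981 0.211  0.0019] yaw 54.61 zax [ 0.089 -0.049] F [-1.2 -0.1  0. ] gap -0.004 t 22.95
[[-0.0109, 0.0058, -0.0004, -7.1], [-0.0115, 0.0044, -0.0004, -7.1], [-0.012, 0.003, -0.0004, -7.1], [-0.0122, 0.0015, -0.0004, -7.1], [-0.0123, -0.0, -0.0004, -7.1]]
```

Emit:
apply_moves(increments=[[[-0.013,0.011,-0.001,0],[-0.013,0.01,-0.0005,-7.1],[-0.013,0.005,-0.0005,-7.1],[-0.01,0.002,-0.0005,-7.1],[-0.01,0.001,-0.0005,-7.1]]])

```text
t: 23.45
tcp_pos: [0.5862, 0.1438, 0.0794]
tool_rot: [0.741, 0.67, 0.015, 0.046]
force: [-0.0, 0.1, 0.5]
finger_gap: 0.002
```

```bash
python3 - <<'E'
from h import *
plan(.588,.148,.006,90,2)
p,d=manip.snapshot("scene");crop(p,330,470,160,265,6,"s28")
E
```

```text
tip [0.5922 0.1402 0.0072] yaw 84.1 zax [ 0.084 -0.049] F [-0.   0.1  0.5] gap 0.002 t 23.45
[[0.0037, -0.0025, 0.0002, -2.9], [0.0038, -0.0024, 0.0002, -2.9]]
```

View pics/s28.png

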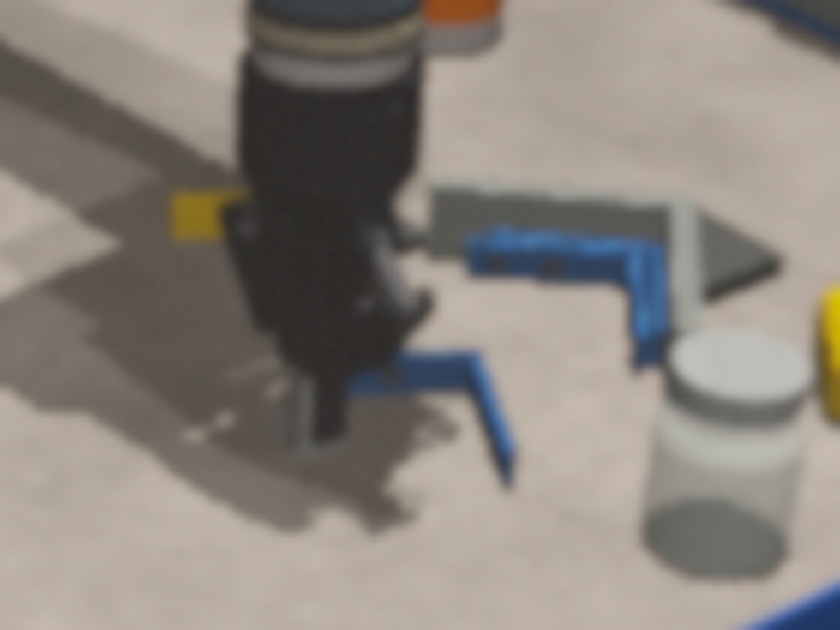

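Emit:
apply_moves(increments=[[[0.001,0,0,-2.9],[0,0,0,-2.9],[0,0,0,0]]], fingers=0.4)

```text
t: 23.8
tcp_pos: [0.5856, 0.1391, 0.0792]
tool_rot: [0.708, 0.704, 0.011, 0.046]
force: [-0.0, -0.2, -1.1]
finger_gap: 0.4
```

```bash
python3 - <<'E'
from h import *
plan(.588,.19,.006,90,4)
P=ray("scene",np.array([(482,354),(516,455)])/6+[330,160],.02);print(P.round(4))
p,d=manip.snapshot("scene");crop(p,330,470,160,265,6,"s29")
E
```

```text
tip [0.5914 0.1354 0.0069] yaw 89.53 zax [ 0.08 -0.05] F [-0.  -0.2 -1.1] gap 0.4 t 23.8
[[0.0136, -0.0009, -0.0005, -0.1], [0.0136, -0.0009, -0.0005, -0.1], [0.0136, -0.0009, -0.0005, -0.1], [0.0136, -0.0008, -0.0005, -0.1]]
[[0.5938 0.2364 0.02  ]
 [0.6602 0.1935 0.02  ]]
```

View pics/s29.png

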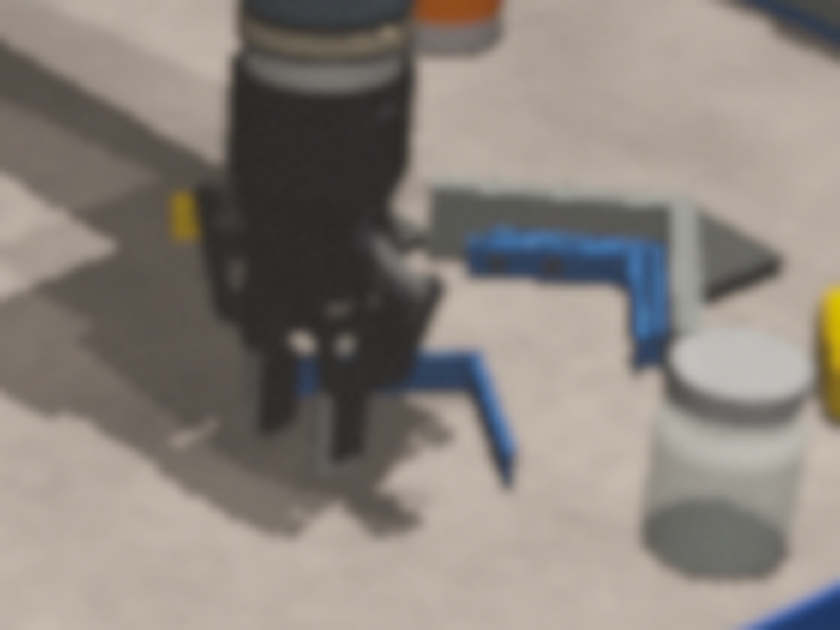

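Emit:
apply_moves(increments=[[[0.012,-0.003,0,0],[0.012,-0.002,0,0],[0.012,0,0,0],[0.012,0,0,0],[0.01,0,0,0]]])

```text
t: 24.35
tcp_pos: [0.5808, 0.2009, 0.0756]
tool_rot: [0.711, 0.702, 0.01, 0.046]
force: [0.5, -1.3, 0.3]
finger_gap: 0.398
```

```bash
python3 - <<'E'
from h import *
plan(.575,.25,.005,90,4)
p,d=manip.snapshot("scene");crop(p,330,470,160,265,6,"s30")
E
```

```text
tip [0.5866 0.1972 0.0033] yaw 89.18 zax [ 0.079 -0.051] F [ 0.5 -1.3  0.3] gap 0.398 t 24.35
[[0.0131, -0.003, -0.0013, -0.2], [0.0131, -0.0029, -0.0013, -0.2], [0.0131, -0.0029, -0.0013, -0.2], [0.0131, -0.0028, -0.0013, -0.2]]
```

View pics/s30.png

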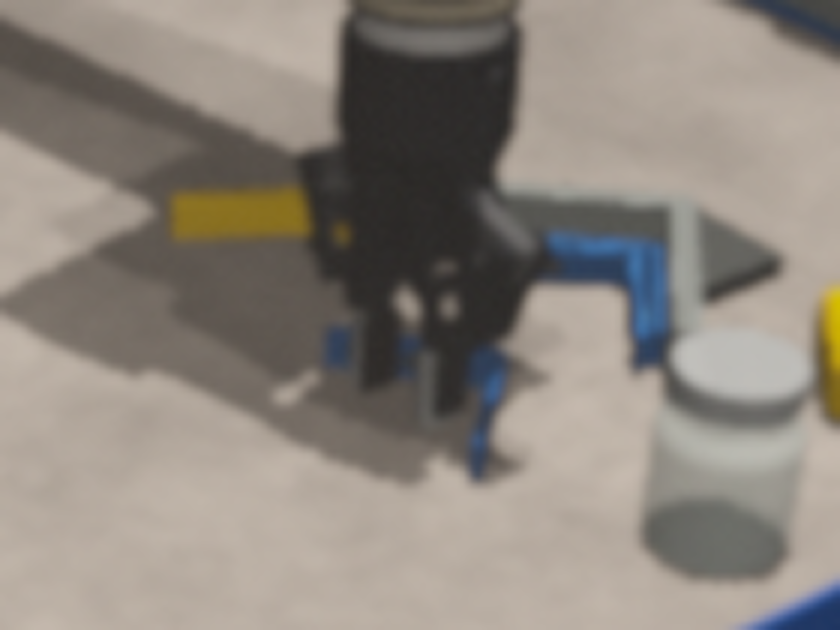

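```bash
python3 - <<'E'
from h import *
sv([(328,328),(502,350),(478,453)],6,[330,160])
E
```

```text
[[0.5385, 0.1957], [0.5964, 0.2458], [0.6501, 0.1817]] len 0.077 0.084 axis 85.4
```

Emit:
apply_moves(increments=[[[-0.012,0,0,0],[-0.008,0,0,4],[0,0,0,8.3],[0,0,0,8.3],[0,0,0,8.3]]], fingers=0)

```text
t: 24.9
tcp_pos: [0.5798, 0.1805, 0.0764]
tool_rot: [0.867, 0.497, 0.022, 0.041]
force: [-0.3, 0.7, -0.0]
finger_gap: 0.002
```

Emit:
apply_moves(increments=[[[0,0,0,8.3],[0,0,0,8.3],[0,0,0,0]]])

```text
t: 25.2
tcp_pos: [0.5795, 0.1772, 0.0764]
tool_rot: [0.931, 0.361, 0.027, 0.038]
force: [-0.4, 0.2, -0.6]
finger_gap: 0.002
```

```bash
python3 - <<'E'
from h import *
plan(.596,.217,.005,42,4)
p,d=manip.snapshot("scene");crop(p,330,470,160,265,6,"s31")
E
```

```text
tip [0.5851 0.1735 0.0041] yaw 42.43 zax [ 0.077 -0.051] F [-0.4  0.2 -0.6] gap 0.002 t 25.2
[[0.0093, -0.0062, -0.0006, 0.1], [0.0093, -0.0062, -0.0006, 0.1], [0.0093, -0.0062, -0.0006, 0.1], [0.0093, -0.0062, -0.0006, 0.1]]
```

View pics/s31.png

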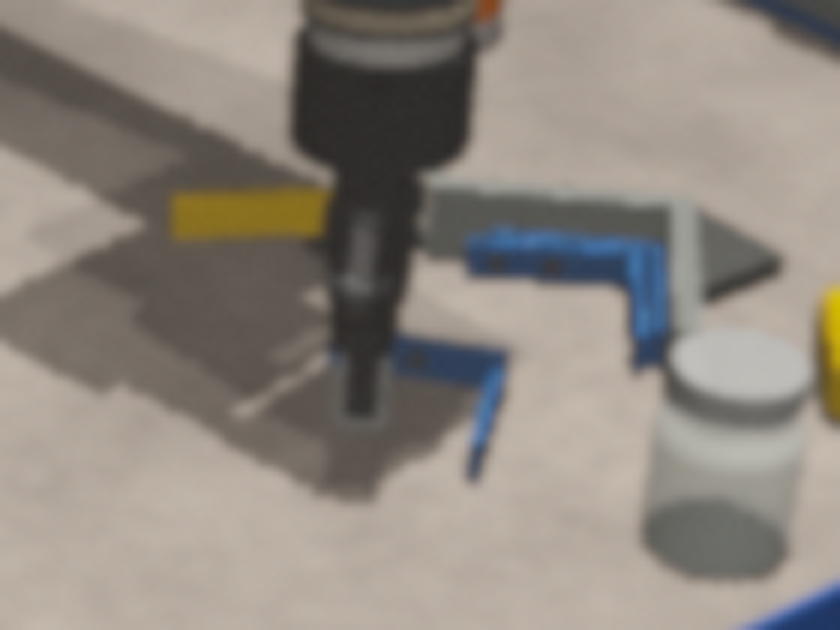

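Emit:
apply_moves(increments=[[[0.0095,-0.006,-0.0005,0],[0.0095,-0.006,-0.0005,0],[0.0095,-0.006,-0.0005,0],[0.008,-0.0055,-0.0005,0]]])

```text
t: 25.65
tcp_pos: [0.5913, 0.2208, 0.0771]
tool_rot: [0.93, 0.364, 0.026, 0.038]
force: [0.2, -1.0, -0.3]
finger_gap: -0.003
```

```bash
python3 - <<'E'
from h import *
plan(.573,.262,.005,43,5)
p,d=manip.snapshot("scene");crop(p,330,470,160,265,6,"s32")
E
```

```text
tip [0.5968 0.2171 0.0048] yaw 42.77 zax [ 0.077 -0.051] F [ 0.2 -1.  -0.3] gap -0.003 t 25.65
[[0.0026, -0.0098, -0.0009, -0.0], [0.0026, -0.0098, -0.0009, -0.0], [0.0026, -0.0098, -0.0009, -0.0], [0.0026, -0.0098, -0.0009, -0.0], [0.0026, -0.0098, -0.0009, -0.0]]
```

View pics/s32.png

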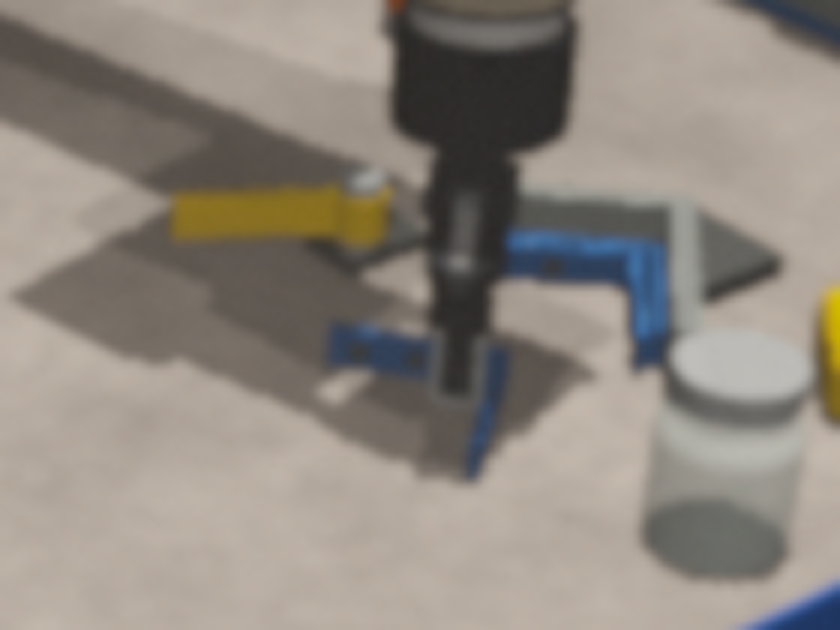

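Emit:
apply_moves(increments=[[[0.003,-0.01,-0.001,0],[0.003,-0.01,-0.001,0],[0.003,-0.01,-0.001,0],[0.0025,-0.01,-0.001,0]]])

```text
t: 26.1
tcp_pos: [0.5717, 0.2625, 0.0776]
tool_rot: [0.93, 0.365, 0.027, 0.038]
force: [0.4, -0.1, -0.5]
finger_gap: -0.001
```

```bash
python3 - <<'E'
from h import *
plan(.571,.262,.005,43,5)
p,d=manip.snapshot("scene");crop(p,330,470,160,265,6,"s33")
E
```

```text
tip [0.5774 0.2588 0.0054] yaw 42.93 zax [ 0.079 -0.051] F [ 0.4 -0.1 -0.5] gap -0.001 t 26.1
[[-0.0005, -0.0013, -0.0001, -0.0], [-0.0005, -0.0013, -0.0001, -0.0], [-0.0005, -0.0013, -0.0001, -0.0], [-0.0005, -0.0013, -0.0001, -0.0], [-0.0005, -0.0013, -0.0001, -0.0]]
```

View pics/s33.png

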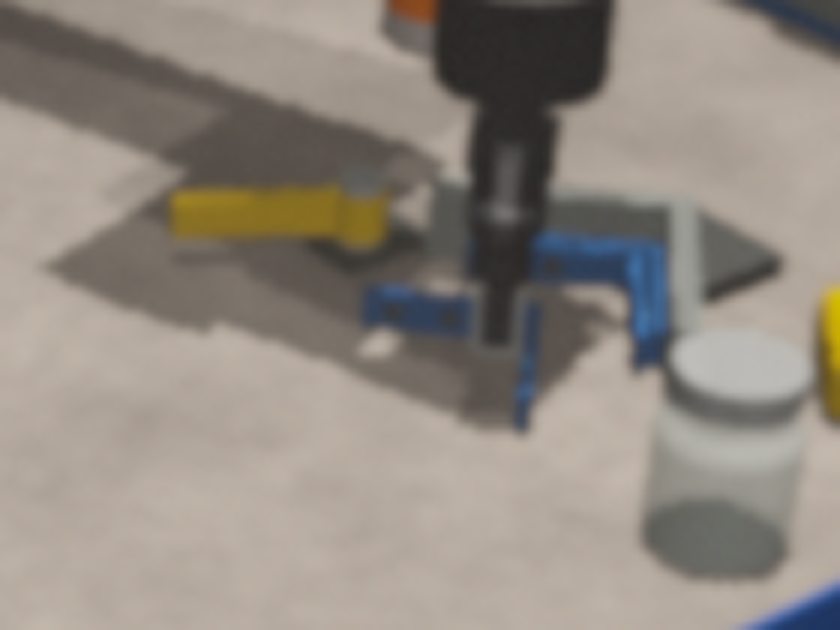

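```bash
python3 - <<'E'
from h import *
sv([(365,287),(540,303),(525,405)],6,[330,160])
E
```

```text
[[0.5207, 0.2327], [0.5767, 0.2875], [0.6345, 0.2231]] len 0.078 0.087 axis 88.2
```

```bash
python3 - <<'E'
from h import *
plan(.572,.318,.005,43,5)
E
```

```text
tip [0.576  0.2603 0.0053] yaw 42.98 zax [ 0.077 -0.051] F [-0.5 -0.1 -0.8] gap -0.0 t 26.15
[[0.0073, -0.009, -0.0006, -0.0], [0.0073, -0.009, -0.0006, -0.0], [0.0073, -0.009, -0.0006, -0.0], [0.0073, -0.009, -0.0006, -0.0], [0.0073, -0.009, -0.0006, -0.0]]
```

Emit:
apply_moves(increments=[[[0.007,-0.009,-0.0005,0],[0.007,-0.009,-0.0005,0],[0.007,-0.009,-0.0005,0],[0.007,-0.008,-0.0005,0]]])

```text
t: 26.55
tcp_pos: [0.5659, 0.3111, 0.0772]
tool_rot: [0.93, 0.365, 0.026, 0.038]
force: [0.5, -1.5, 0.4]
finger_gap: -0.0
```

```bash
python3 - <<'E'
from h import *
plan(.573,.325,.005,43,5)
p,d=manip.snapshot("scene");crop(p,370,470,155,230,8,"s34")
E
```

```text
tip [0.5714 0.3073 0.0049] yaw 42.96 zax [ 0.076 -0.052] F [ 0.5 -1.5  0.4] gap -0.0 t 26.55
[[0.0026, -0.0024, -0.0002, -0.0], [0.0026, -0.0024, -0.0002, -0.0], [0.0026, -0.0024, -0.0002, -0.0], [0.0026, -0.0024, -0.0002, -0.0], [0.0026, -0.0024, -0.0002, -0.0]]
```

View pics/s34.png

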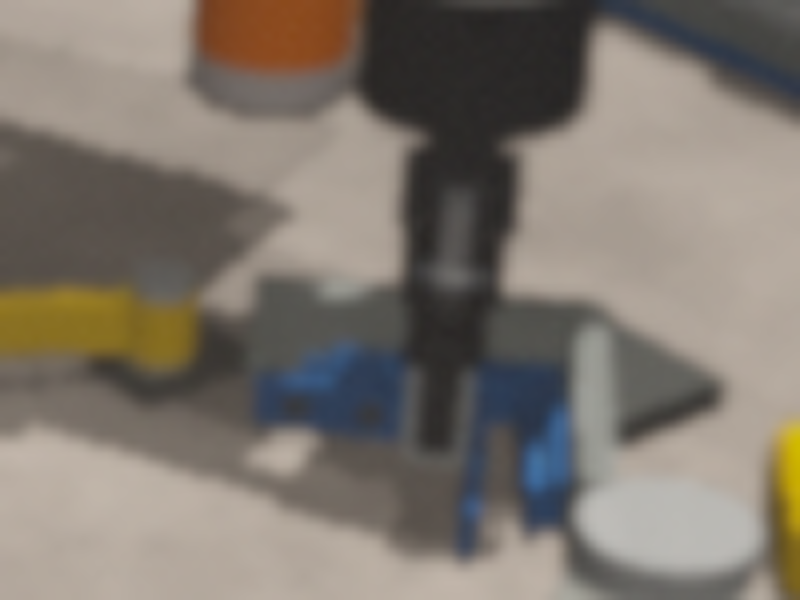

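Emit:
apply_moves(increments=[[[0.004,-0.004,0,0],[0.004,-0.004,0,0],[0.004,-0.004,0,0],[0.004,-0.004,0,0]]])

```text
t: 27.0
tcp_pos: [0.5667, 0.3317, 0.0768]
tool_rot: [0.928, 0.369, 0.022, 0.043]
force: [3.3, -27.7, 9.8]
finger_gap: -0.001
```

```bash
python3 - <<'E'
from h import *
plan(.573,.325,.005,43,5)
p,d=manip.snapshot("scene");crop(p,370,470,155,230,8,"s35")
E
```

```text
tip [0.572  0.3271 0.0045] yaw 43.33 zax [ 0.073 -0.063] F [  3.3 -27.7   9.8] gap -0.001 t 27.0
[[-0.0001, 0.0004, -0.0, 0.1], [-0.0001, 0.0004, -0.0, 0.1], [-0.0001, 0.0004, -0.0, 0.1], [-0.0001, 0.0004, -0.0, 0.1], [-0.0001, 0.0005, -0.0, 0.1]]
```

View pics/s35.png

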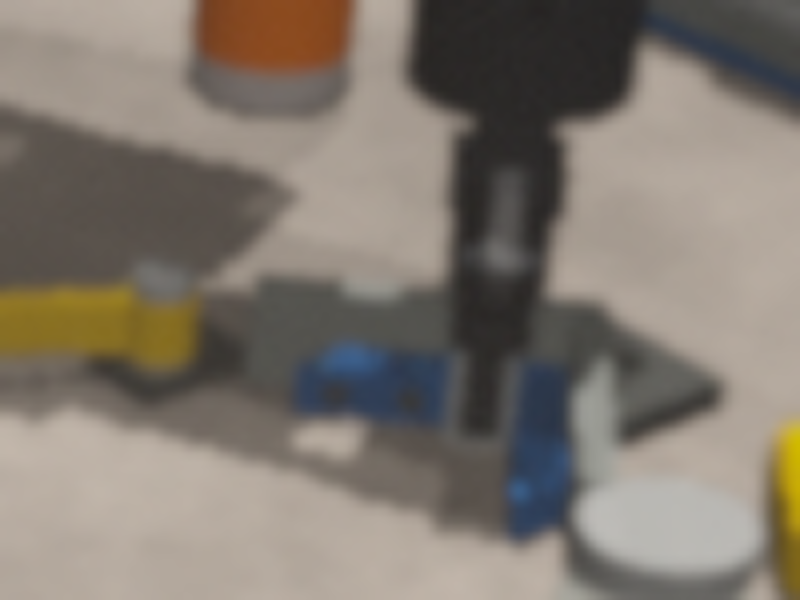

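Emit:
apply_moves(increments=[[[-0.005,0.005,0,0],[-0.01,0.01,0,0],[-0.012,0.012,-0.005,0],[-0.01,0.01,-0.025,0],[-0.005,0.005,-0.035,0]]])

```text
t: 27.55
tcp_pos: [0.5577, 0.2719, 0.1417]
tool_rot: [0.929, 0.367, 0.018, 0.042]
force: [-0.1, 0.5, 0.2]
finger_gap: -0.0
```

```bash
python3 - <<'E'
from h import *
plan(.402,.228,.07,60,5)
p,d=manip.snapshot("scene");crop(p,340,460,155,245,6,"s36")
E
```

```text
tip [0.5623 0.2672 0.0694] yaw 43.15 zax [ 0.063 -0.065] F [-0.1  0.5  0.2] gap -0.0 t 27.55
[[-0.0288, -0.0161, -0.0016, -3.4], [-0.0278, -0.0178, -0.0016, -3.4], [-0.0267, -0.0194, -0.0016, -3.4], [-0.0255, -0.0209, -0.0016, -3.4], [-0.0242, -0.0224, -0.0016, -3.4]]
```

View pics/s36.png

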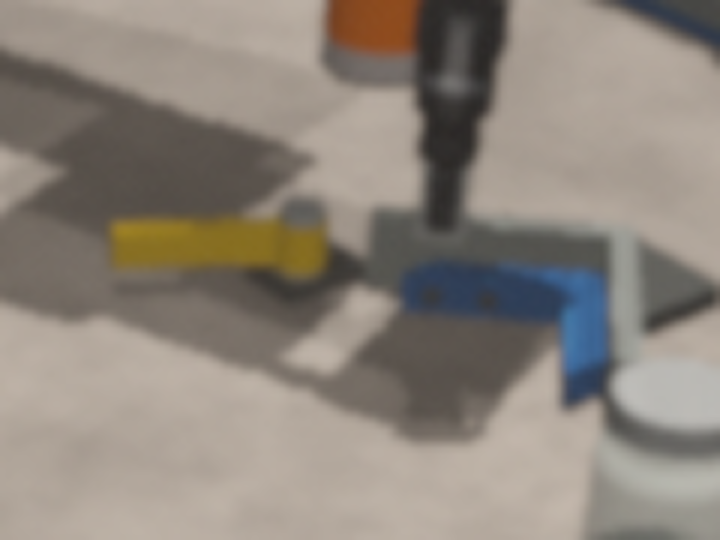

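Emit:
apply_moves(increments=[[[-0.028,-0.016,-0.0015,-3.4],[-0.028,-0.018,-0.0015,-3.4],[-0.026,-0.019,-0.0015,-3.4],[-0.024,-0.02,-0.0015,-3.4],[-0.018,-0.016,-0.0015,-3.4]]])

```text
t: 28.1
tcp_pos: [0.413, 0.2329, 0.1514]
tool_rot: [0.863, 0.502, 0.026, 0.046]
force: [0.2, 0.6, 0.7]
finger_gap: -0.002
```

```bash
python3 - <<'E'
from h import *
plan(.402,.228,.016,60,4)
E
```

```text
tip [0.4197 0.229  0.0792] yaw 60.36 zax [ 0.092 -0.054] F [0.2 0.6 0.7] gap -0.002 t 28.1
[[-0.0024, -0.0054, 0.0153, 0.1], [-0.0024, -0.0054, 0.0153, 0.1], [-0.0024, -0.0054, 0.0153, 0.1], [-0.0024, -0.0054, 0.0153, 0.1]]
```

Emit:
apply_moves(increments=[[[-0.005,-0.012,0.006,0],[-0.004,-0.01,0.006,0],[0,0,0,0]]])

```text
t: 28.4
tcp_pos: [0.3848, 0.2327, 0.1383]
tool_rot: [0.863, 0.502, 0.025, 0.045]
force: [0.1, -0.3, 0.4]
finger_gap: 0.001
```

```bash
python3 - <<'E'
from h import *
plan(.402,.230,.016,60,4)
E
```

```text
tip [0.3912 0.2289 0.0661] yaw 60.31 zax [ 0.088 -0.054] F [ 0.1 -0.3  0.4] gap 0.001 t 28.4
[[0.0016, 0.0009, 0.0127, 0.1], [0.0016, 0.0009, 0.0127, 0.1], [0.0016, 0.0009, 0.0127, 0.1], [0.0016, 0.0009, 0.0127, 0.1]]
```

Emit:
apply_moves(increments=[[[0.001,0,0.013,0],[0.001,0,0.013,0],[0.001,0,0.013,0],[0,0,0.011,0],[0,0,0,0]]])

```text
t: 28.9
tcp_pos: [0.3964, 0.2329, 0.0895]
tool_rot: [0.864, 0.5, 0.031, 0.046]
force: [-0.6, -0.3, 0.5]
finger_gap: 0.001
```

```bash
python3 - <<'E'
from h import *
plan(.412,.225,.016,60,2)
p,d=manip.snapshot("scene");crop(p,330,450,150,240,6,"s37")
E
```

```text
tip [0.4037 0.2294 0.0174] yaw 60.18 zax [ 0.099 -0.049] F [-0.6 -0.3  0.5] gap 0.001 t 28.9
[[0.0002, 0.0046, 0.0012, 0.1], [0.0002, 0.0046, 0.0012, 0.1]]
```

View pics/s37.png

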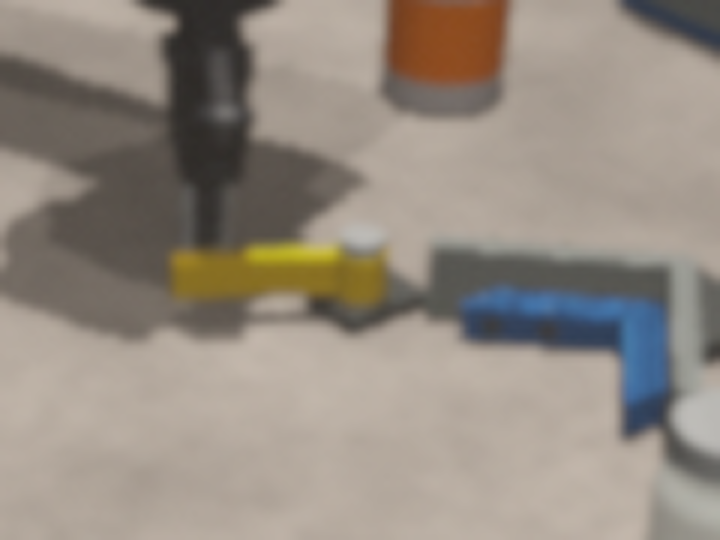

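```bash
cat >> h.py <<'E'
def arc(ths,r=.07,o=.019,z=.017,H=(.469,.27)):
    s=manip.sense();R=Ro.from_quat(s["tool_rot"]).as_matrix();p=np.array(s["tcp_pos"])+.0726*R[:,2]
    print("tip",p.round(4),"F",np.round(s["force"],1),"t",round(s["t"],2), "along/off/th:")
    for th in ths:
        t=np.radians(th);u=np.array([np.cos(t),np.sin(t)]);n=np.array([-u[1],u[0]])
        q=np.r_[np.array(H)+r*u-o*n,z];print(th,q.round(3),(R.T@(q-p)).round(4));p=q
E
python3 -c "
from h import *
arc([-119,-107,-95,-83,-71,-59,-47,-35,-23,-11,0])"
```

```text
tip [0.4038 0.2295 0.0179] F [0.2 0.2 0.3] t 28.95 along/off/th:
-119 [0.418 0.218 0.017] [-0.0028  0.0182  0.0029]
-107 [0.43  0.209 0.017] [-0.0022  0.0149  0.0016]
-95 [0.444 0.202 0.017] [0.001  0.015  0.0017]
-83 [0.459 0.198 0.017] [0.0041 0.0145 0.0017]
-71 [0.474 0.198 0.017] [0.007  0.0133 0.0015]
-59 [0.489 0.2   0.017] [0.0097 0.0116 0.0014]
-47 [0.503 0.206 0.017] [0.0119 0.0093 0.0011]
-35 [0.515 0.214 0.017] [0.0136 0.0067 0.0009]
-23 [0.526 0.225 0.017] [0.0147 0.0037 0.0005]
-11 [0.534 0.238 0.017] [0.0151 0.0006 0.0002]
0 [0.539 0.251 0.017] [ 0.0137 -0.0022 -0.0001]
```

Emit:
apply_moves(increments=[[[-0.001,0.009,0.001,0],[-0.001,0.009,0.001,0],[-0.002,0.015,0.0015,0],[0.001,0.015,0.0015,0],[0.004,0.0145,0.0015,0]]])

```text
t: 29.45
tcp_pos: [0.4526, 0.2007, 0.0924]
tool_rot: [0.864, 0.501, 0.03, 0.046]
force: [-1.6, 1.7, -1.2]
finger_gap: -0.003
```

```bash
python3 - <<'E'
from h import *
arc([-71,-59,-47,-35,-23,-11,0])
p,d=manip.snapshot("scene");crop(p,330,450,150,240,6,"s38")
E
```

```text
tip [0.4597 0.1972 0.0203] F [-1.6  1.7 -1.2] t 29.45 along/off/th:
-71 [0.474 0.198 0.017] [0.0074 0.0116 0.0046]
-59 [0.489 0.2   0.017] [0.0097 0.0116 0.0013]
-47 [0.503 0.206 0.017] [0.0119 0.0094 0.0011]
-35 [0.515 0.214 0.017] [0.0136 0.0067 0.0008]
-23 [0.526 0.225 0.017] [0.0147 0.0038 0.0005]
-11 [0.534 0.238 0.017] [0.0151 0.0006 0.0002]
0 [0.539 0.251 0.017] [ 0.0137 -0.0022 -0.0001]
```

View pics/s38.png

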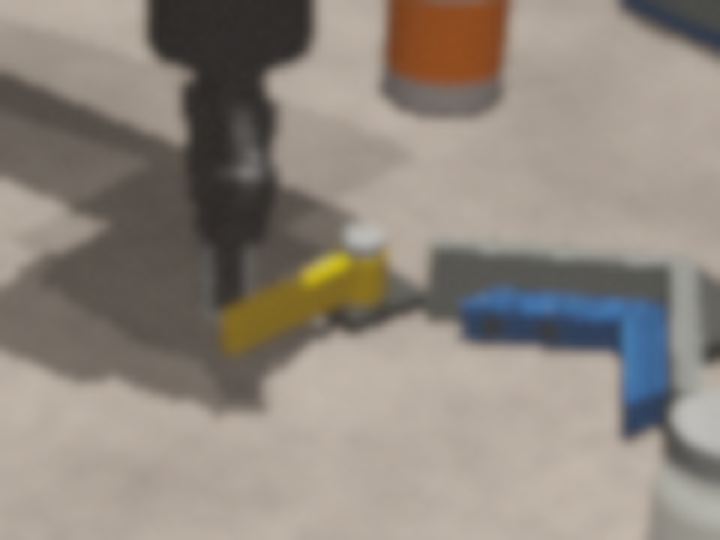

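```bash
python3 - <<'E'
from h import *
arc([-75,-63,-51,-39,-27,-15,-5,2],r=.06)
E
```

```text
tip [0.464  0.1972 0.0207] F [ 1.2 -1.  -0.4] t 29.5 along/off/th:
-75 [0.466 0.207 0.017] [ 0.0097 -0.0034  0.0034]
-63 [0.479 0.208 0.017] [0.0072 0.0109 0.0013]
-51 [0.492 0.211 0.017] [0.0093 0.0092 0.0012]
-39 [0.504 0.217 0.017] [0.0111 0.0071 0.0009]
-27 [0.514 0.226 0.017] [0.0123 0.0046 0.0007]
-15 [0.522 0.236 0.017] [0.013  0.002  0.0004]
-5 [0.527 0.246 0.017] [ 0.011  -0.0004  0.0001]
2 [0.53  0.253 0.017] [ 0.0076 -0.0014 -0.0001]
```

Emit:
apply_moves(increments=[[[0.008,0.001,0.002,0],[0.008,0.009,0.001,0],[0.009,0.0095,0.001,0],[0.011,0.007,0.001,0],[0.012,0.0045,0.0005,0]]])

```text
t: 30.0
tcp_pos: [0.5068, 0.2265, 0.0913]
tool_rot: [0.864, 0.5, 0.029, 0.045]
force: [-0.4, -0.3, 0.4]
finger_gap: -0.004
```

```bash
python3 - <<'E'
from h import *
arc([-25,-15,-5,2],r=.06)
p,d=manip.snapshot("scene");crop(p,330,450,150,240,6,"s39")
E
```

```text
tip [0.5137 0.2229 0.0192] F [-0.4 -0.3  0.4] t 30.0 along/off/th:
-25 [0.515 0.227 0.017] [ 0.0048 -0.0011  0.0021]
-15 [0.522 0.236 0.017] [0.0109 0.0015 0.0002]
-5 [0.527 0.246 0.017] [ 0.011  -0.0004  0.    ]
2 [0.53  0.253 0.017] [ 0.0075 -0.0014 -0.0001]
```

View pics/s39.png

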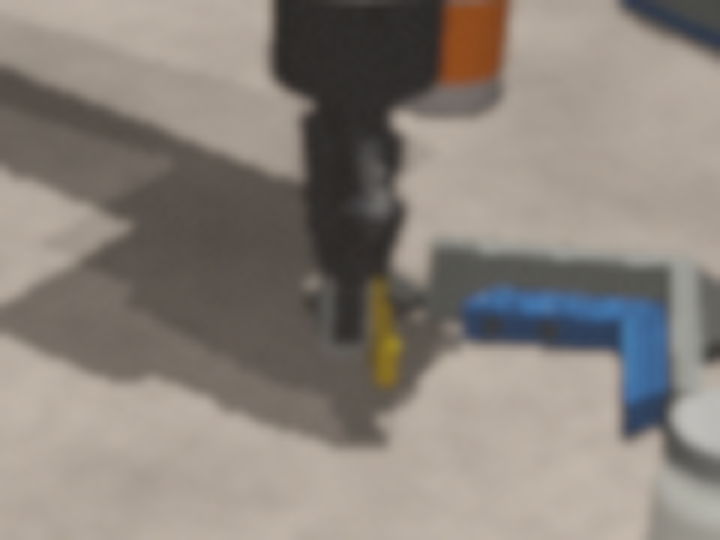

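Emit:
apply_moves(increments=[[[0.005,-0.001,0.001,0],[0.011,0.001,0,0],[0.01,0,0,0],[0.007,-0.001,0,0]]])

```text
t: 30.45
tcp_pos: [0.524, 0.2575, 0.0905]
tool_rot: [0.863, 0.502, 0.028, 0.046]
force: [0.3, -23.7, 5.5]
finger_gap: 0.001
```

```bash
python3 - <<'E'
from h import *
arc([0,4],r=.06)
p,d=manip.snapshot("scene");crop(p,340,460,150,240,6,"s40")
E
```

```text
tip [0.5308 0.2537 0.0183] F [  0.3 -23.7   5.5] t 30.45 along/off/th:
0 [0.529 0.251 0.017] [-0.0033 -0.0004  0.0013]
4 [0.53  0.255 0.017] [ 0.0043 -0.0011 -0.0001]
```

View pics/s40.png

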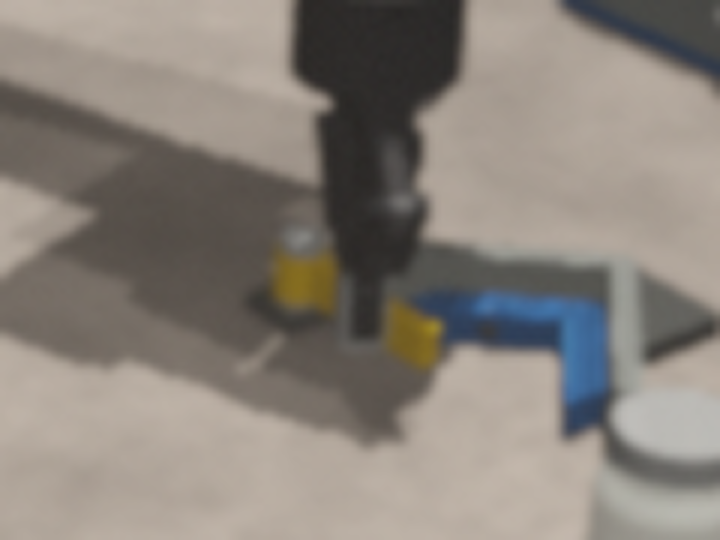

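Emit:
apply_moves(increments=[[[-0.005,0.003,0,0],[-0.012,0.007,0,0],[-0.017,0.01,-0.005,0],[-0.02,0.012,-0.03,0],[-0.02,0.012,-0.04,0]]])

```text
t: 31.0
tcp_pos: [0.518, 0.1746, 0.167]
tool_rot: [0.862, 0.505, 0.026, 0.045]
force: [0.8, -0.9, 0.1]
finger_gap: 0.0
```

```bash
python3 - <<'E'
from h import *
plan(.42,-.35,.15,50,14)
E
```

```text
tip [0.5246 0.1708 0.0948] yaw 60.71 zax [ 0.09  -0.052] F [ 0.8 -0.9  0.1] gap 0.0 t 31.0
[[-0.0361, 0.012, -0.0027, 0.8], [-0.0359, 0.0125, -0.0027, 0.8], [-0.0358, 0.013, -0.0027, 0.8], [-0.0356, 0.0135, -0.0027, 0.8], [-0.0354, 0.0139, -0.0027, 0.8]]
[[-0.0352, 0.0144, -0.0027, 0.8], [-0.035, 0.0149, -0.0027, 0.8], [-0.0348, 0.0153, -0.0027, 0.8], [-0.0346, 0.0158, -0.0027, 0.8], [-0.0344, 0.0163, -0.0027, 0.8]]
[[-0.0342, 0.0167, -0.0027, 0.8], [-0.034, 0.0172, -0.0027, 0.8], [-0.0337, 0.0176, -0.0027, 0.8], [-0.0335, 0.0181, -0.0027, 0.8]]
```

Emit:
apply_moves(increments=[[[-0.036,0.012,-0.004,0.8],[-0.036,0.0125,-0.004,0.8],[-0.036,0.013,-0.004,0.8],[-0.036,0.0135,-0.004,0.8],[-0.036,0.014,-0.004,0.8]]])

```text
t: 31.5
tcp_pos: [0.4826, -0.0185, 0.2004]
tool_rot: [0.878, 0.474, 0.038, 0.049]
force: [0.7, 0.0, 0.3]
finger_gap: -0.001
```

Emit:
apply_moves(increments=[[[-0.035,0.0145,-0.004,0.8],[-0.035,0.015,-0.004,0.8],[-0.035,0.0155,-0.004,0.8],[-0.035,0.016,-0.004,0.8],[-0.035,0.016,-0.004,0.8]]])

```text
t: 32.0
tcp_pos: [0.4399, -0.2148, 0.2282]
tool_rot: [0.896, 0.44, 0.042, 0.051]
force: [0.7, 0.0, -0.4]
finger_gap: 0.003
```

Emit:
apply_moves(increments=[[[-0.034,0.0165,-0.002,0.8],[-0.034,0.017,-0.002,0.8],[-0.034,0.0175,-0.002,0.8],[-0.02,0.01,0,0],[0,0,0,0]]])

```text
t: 32.5
tcp_pos: [0.4059, -0.362, 0.2411]
tool_rot: [0.907, 0.415, 0.045, 0.057]
force: [-0.8, 0.0, -0.5]
finger_gap: -0.001
```

```bash
python3 - <<'E'
from h import *
plan(.42,-.35,.15,50,1)
p,d=manip.snapshot("top");cv2.imwrite("pics/t41.png",p[:,:,::-1]);crop(p,160,240,170,270,7,"t41b")
p,d=manip.snapshot("scene");cv2.imwrite("pics/s41.png",p[:,:,::-1])
E
```

```text
tip [ 0.4153 -0.3668  0.1693] yaw 49.32 zax [ 0.129 -0.066] F [-0.8  0.  -0.5] gap -0.001 t 32.5
[[0.0151, -0.0101, 0.0186, -0.7]]
```

View pics/t41.png

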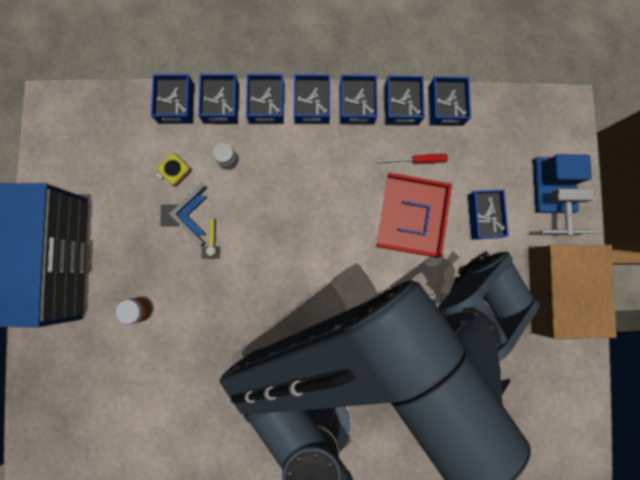

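View pics/t41b.png

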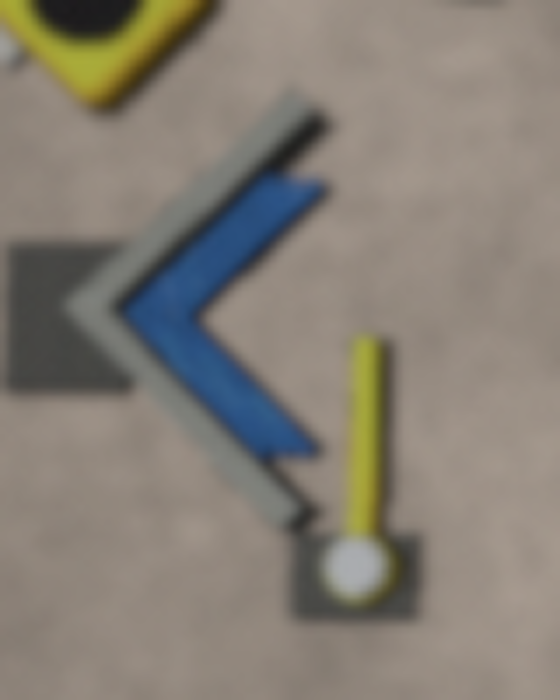

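View pics/s41.png

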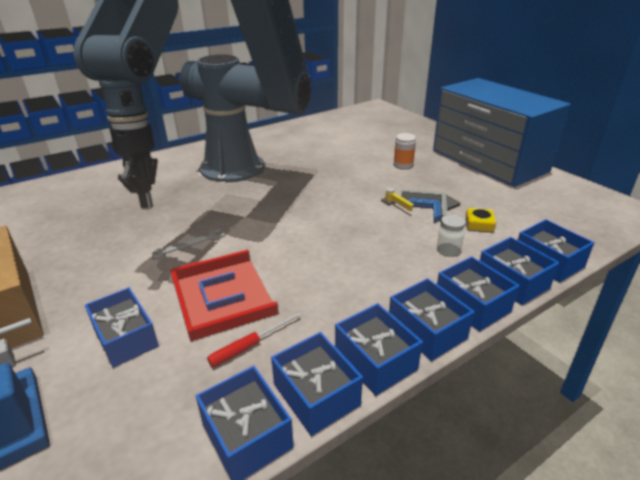

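The top view shows the stack as one solid V, with its corner at (177,214). The keeper points up from (211,251) to (213,218). The U sits inside the red walls, around (398–429, 202–236). I'll check these in numbers.

```bash
python3 - <<'E'
from h import *
p=cv2.imread("pics/t41.png")[:,:,::-1].copy()
# keeper bar: yellow mask in the arm's box
P=bpts(p,(203,222,212,245),.035,lo=(22,110,70),hi=(38,255,255))
vx,vy,x,y=cv2.fitLine((P*1000).astype(np.float32),cv2.DIST_L2,0,.01,.01).ravel();print("bar line angle",np.degrees(np.arctan(vy/vx)),"centre",x,y)
P=bpts(p,(172,212,186,242),.02)
h=cv2.convexHull(P.astype(np.float32));_,t=cv2.minEnclosingTriangle(h);print("stack tri",t[:,0].round(4).tolist(), "ymin",P[:,1].min())
P=bpts(p,(392,434,196,242),.02)
r=cv2.minAreaRect((P*1000).astype(np.float32));b=cv2.boxPoints(r)/1000
o=np.array([.571,-.284]);ax=np.array([np.cos(np.radians(-99.9)),np.sin(np.radians(-99.9))]);n=np.array([-ax[1],ax[0]])
print("odd",r[1],"in pen",[((c-o)@ax*1000,(c-o)@n*1000) for c in b])
E
```

```text
bar line angle -0.1374608 centre 521.6166 268.45435
stack tri [[0.4927999973297119, 0.29330000281333923], [0.571399986743927, 0.37220001220703125], [0.649399995803833, 0.2930000126361847]] ymin 0.2930401302265964
odd (74.43762969970703, 81.13822174072266) in pen [(np.float64(40.219194251711095), np.float64(-48.74298427951906)), (np.float64(40.26006749243471), np.float64(32.3952196608979)), (np.float64(-34.17755481879684), np.float64(32.43275128385442)), (np.float64(-34.21844273879332), np.float64(-48.705455218505776))]
```

```bash
python3 -c "
from station import manip
print(manip.sign_off(), manip.sense()['t'])"
```

```text
the job is handed in; nothing more can be done
the job is handed in; nothing more can be done
```

I slid both loose right-angle brackets into the dock behind the first and swung the keeper shut. The U bracket is inside the red pen. The job was handed in at about 32.6 s of the 72 s allowed.

**Last checks (camera):**
- **Stack:** it shows as one solid V with its corner at (0.571, 0.372). The leg ends are about 77 mm behind the dock corner, against 78 mm expected, so all three look fully nested.
- **Keeper:** the bar lies within about 0.2° of the world x axis, and I measured the dock axis within about 1° of world y. It met its stop at about 24 N when I pushed it shut.
- **U bracket:** its corners are at about -34 to +40 mm in depth and -49 to +32 mm across in the pen's frame. That is well inside the limits of -90 to +83 mm and ±98 mm.
- **Bystanders:** by eye they are where they started, though I did not measure them; part of the wrench is hidden behind the arm in the last views.
- **Robot:** the gripper was well clear of everything at hand-in.

**What went wrong on the way:**
- The first bracket to go in jammed about 6° askew. I squared it with one push on each leg and seated it with about 25 N.
- One fingertip came down on a leg of the U at about 25 N. I lifted off and re-entered.
- The third bracket turned about 12° on the way, so I straightened it before seating it at about 28 N.
- The tool gradually tilted to about 8° over the run. I allowed for this by steering the fingertips rather than the tool origin.

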